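# Pack the formed brackets into the sliding-cover case

## Robot

A 6-joint arm with a two-finger parallel gripper is mounted at the origin on the work surface. World frame = base frame: x ahead of the robot, y to its left, z up, the work surface at z = 0. Lengths are in m, angles in rad, forces in N, time in s.
With the tool pointing down it reaches from about 0.35 to 0.775 m from the base axis. Payload 5.5 kg.
Tool frame: the origin (TCP) lies midway between the tips of the shut fingers; the grasp point (between the pads) lies 19 mm behind it; z points along the fingers, y is the line along which they close (so a half turn about z gives the same grasp; the last joint's range is limited). The gripper opens to 85 mm and grips with 20 to 120 N. Pads are 22 mm wide; open, the fingers measure 114 mm over their backs; the gripper's body (76 mm by 85 mm) begins 54 mm behind the grasp point. The pads swing forward as they close: fully open they stand 13 mm farther back than shut.
Start: joints at [1.152, 0.313, 0.046, 1.304, 0, 1.431], TCP at [0.158, 0.553, 0.231] pointing down, gripper open.
Joint ranges: [-2.76, 2.76], [-0.86, 1.69], [-1.03, 1.26], [-2.2, 2.34], [-1.47, 1.5], [-3.14, 3.14]. Speed limits (rad/s): [2.57, 2.57, 3.14, 3.14, 3.14, 3.14].

## Interface

Orientations are given as a unit quaternion [w, x, y, z].
In Python, from workcell import telemetry, imaging, env gives the robot as it stands. The module is installed in compiled form; this text tells all that it offers.
- The arm moves only by the tool step_arm, never from a script. Its argument "moves" is a list of rows, each a list of 3 entries, a list of its own where there are three numbers: the shift along the tool's x, y, z in mm, then the turn, a rotation vector about the tool's x, y, z in rad, then the finger opening in mm, from 0 to 85.4. A call has 1 to 8 rows; each row is the pose to reach, as a shift and turn from the pose commanded when the call began, along the tool's axes at that moment; what a row does not reach only later rows make up. A row lasts 1/12 s, in which the tool goes at most 41.7 mm and 7.16 degrees, less where a joint would pass 70% of its speed; a pose out of reach is approached as far as the arm can. A call with a gripper value outside its range is refused whole. The fingers move at their own pace and stop on an object; "grip_force" is the grip in N (left out, the last holds). Time passes only in rows, so rows that repeat a pose let the fingers close. It gives the time, the measured TCP pose, the force, the opening and the grip force at its end, in the units of the state.
- telemetry.get_state(): the state, without advancing time (a new reading comes with each control period).
- imaging.read_camera(name): name is "side" or "top"; returns the picture (480x640x3 uint8, red, green, blue); there is no depth.
- imaging.camera_params(name): a dict with "camera_matrix" (3x3 intrinsics, pixels), "pose" (4x4, takes a point from camera to world coordinates). Camera axes: x right, y up, looking along -z (the intrinsics and any distortion apply to the point x, -y, -z); pixel columns grow to the right and rows downward; lengths in m; the calibration is good to about 2 mm. A picture is of the moment at which its call begins. camera_params takes no time and is no camera call.
- env.hand_in(): hands the job in; it is judged then, once.
The state is a dict: "clock": time; "joint_pos": joint angles; "qvel": joint speeds; "tau": joint torques, N m; "tcp_pos": TCP position; "orientation": TCP orientation; "wrist_force": force on the tool from outside, world axes, zero at the start; "ft_torque": the same for the moment, N m; "finger_gap": finger opening in m; "grip_force": force on a finger pad.
Only numpy, scipy, OpenCV 4.12 (cv2) and the standard library are available. Lean on these libraries where they do the work, as an engineer would, in place of code of your own. Each camera call takes 0.05 s, during which the arm holds its last target. There are 200 camera calls.

## Task

Slide the cover of the parts case right back, lift every formed bracket out of the die (and pick up any that lie on the mat), and lay them flat in the case with the hat upward and none on top of another: the long ones in the wide bay, the short ones in the narrow bay. When all are in, slide the cover fully shut. Leave the other things on the bench where they are.

Things in the scene. Friction and masses are not known exactly. Their poses are not given: they have to be found in the camera images.
- case: fixed grey case with a sliding cover, 305 x 185, walls 54 high, cover rails to 67. Origin: on the bench under the centre of its well; x away from the robot, y left. Well: x -88 to 88, y -84.5 to 84.5, floor 6 up, cover's underside 56 up. A solid deck, over which the cover slides back, reaches from x -88 to -213. Case, die and mat swap places (left, middle, right) and turn up to 0.1 rad
- long_bay (a point): centre of the floor of the wide bay, 6 above the bench: the well's part from y -84.5 to 9.5, 94 wide, x -88 to 88. A divider 5 thick, its top 30 above the bench, runs along x at y 12. Up to three long brackets lie here side by side, their length along the case's y, 52 apart along the case's x
- short_bay (a point): centre of the floor of the narrow bay, 6 above the bench: the well's part from y 14.5 to 84.5, 70 wide, x -88 to 88. Up to three short brackets lie here side by side, their length along the case's y, 52 apart along the case's x
- cover (a joint): travel of the case's aluminium cover in m: 0 fully shut, 0.18 fully slid back towards the robot (along the case's -x). It starts at 0 to 0.04, stays where it is left and needs 2 to 3 N to slide slowly. It cannot be lifted off; open, it overhangs the deck's near end by 61 mm
- cover_grip (a point): middle of the cover's upright black grip bar, 80 above the bench; the bar is 14 thick (along the case's x), 70 long (along y) and 30 high, from the cover's top face 62 above the bench to 92. It moves with the cover; with the cover shut it lies at x 56, y 0 of the case
- die: fixed open steel die. Origin: on the bench under the centre of the cavity block, 150 (x) x 198 (y), top face 30 up. Four cavities 8 deep (floor 22 up): two 48 x 88 at x -31 and 31, y -39 for long brackets, two 48 x 64 at x -31 and 31, y 51 for short ones; 2 play all round, lengths along y. Two guide pillars at x 103, y -95 and 95 rise to 72
- mat: fixed black rubber mat 260 (x) x 200 (y) x 3 thick; origin under its centre
- long1_c (a point): long bracket of bare aluminium, hat section: 84 long, 44 wide over its two feet (10 wide, 4 thick), 40 high; the raised hat is 24 wide and as long as the bracket. Point: its centre, 20 above its underside. z: up through the hat; y: along its length. About 90 g. Starts in a cavity of the die; may be absent.
- long2_c (a point): long bracket of bare aluminium, hat section: 84 long, 44 wide over its two feet (10 wide, 4 thick), 40 high; the raised hat is 24 wide and as long as the bracket. Point: its centre, 20 above its underside. z: up through the hat; y: along its length. About 90 g. Starts in a cavity of the die; may be absent.
- long3_c (a point): long bracket of bare aluminium, hat section: 84 long, 44 wide over its two feet (10 wide, 4 thick), 40 high; the raised hat is 24 wide and as long as the bracket. Point: its centre, 20 above its underside. z: up through the hat; y: along its length. About 90 g. Starts out on the rubber mat, turned up to 0.45 rad from square, may be absent, and may get knocked along the bench.
- short1_c (a point): short bracket of bare aluminium, hat section: 60 long, 44 wide over its two feet (10 wide, 4 thick), 40 high; the raised hat is 24 wide and as long as the bracket. Point: its centre, 20 above its underside. z: up through the hat; y: along its length. About 65 g. Starts in a cavity of the die; may be absent.
- short2_c (a point): short bracket of bare aluminium, hat section: 60 long, 44 wide over its two feet (10 wide, 4 thick), 40 high; the raised hat is 24 wide and as long as the bracket. Point: its centre, 20 above its underside. z: up through the hat; y: along its length. About 65 g. Starts in a cavity of the die; may be absent.
- short3_c (a point): short bracket of bare aluminium, hat section: 60 long, 44 wide over its two feet (10 wide, 4 thick), 40 high; the raised hat is 24 wide and as long as the bracket. Point: its centre, 20 above its underside. z: up through the hat; y: along its length. About 65 g. Starts out on the rubber mat, turned up to 0.45 rad from square, may be absent, and may get knocked along the bench.
- spool: bystander, to be left alone: solder spool, 52 across, 34 high, behind the mat; origin at the centre of its underside
- driver: bystander, to be left alone: screwdriver 170 long lying in front of the die
- mug: bystander, to be left alone: mug 95 high; origin at the centre of its underside
- meter: bystander, to be left alone: black hand meter 150 x 78 x 34; origin at the centre of its underside
- wrench: bystander, to be left alone: wrench 160 long lying flat
- cleaner: bystander, to be left alone: bottle 140 high; origin at the centre of its underside
- tin: bystander, to be left alone: can 70 high; origin at the centre of its underside
Not all that is in view belongs to the job. Leave any blue or red look-alike of the part that bears long1_c alone.

How it is judged:
On the way, in this order (a step that is already met when the one before it is completed fails the run):
1. the cover is slid right back (value of joint cover above 0.165 m), for 0.2 s.
2. every bracket lies flat in its bay with the cover still back (x of long1_c in the frame of case between -0.08 and 0.08 m and y of long1_c in the frame of case between -0.0845 and 0.0095 m and z of long1_c in the frame of case between 0.018 and 0.032 m and angle between each of long1_c, long2_c, long3_c, short1_c, short2_c, short3_c's own z axis and vertical below 0.15 rad and x of long2_c in the frame of case between -0.08 and 0.08 m and y of long2_c in the frame of case between -0.0845 and 0.0095 m and z of long2_c in the frame of case between 0.018 and 0.032 m and x of long3_c in the frame of case between -0.08 and 0.08 m and y of long3_c in the frame of case between -0.0845 and 0.0095 m and z of long3_c in the frame of case between 0.018 and 0.032 m and x of short1_c in the frame of case between -0.08 and 0.08 m and y of short1_c in the frame of case between 0.0145 and 0.0845 m and z of short1_c in the frame of case between 0.018 and 0.032 m and x of short2_c in the frame of case between -0.08 and 0.08 m and y of short2_c in the frame of case between 0.0145 and 0.0845 m and z of short2_c in the frame of case between 0.018 and 0.032 m and x of short3_c in the frame of case between -0.08 and 0.08 m and y of short3_c in the frame of case between 0.0145 and 0.0845 m and z of short3_c in the frame of case between 0.018 and 0.032 m and value of joint cover above 0.165 m), for 0.2 s.
3. the cover is fully shut (value of joint cover below 0.005 m), for 0.2 s.
At the end, for the whole second after the job is handed in: Every bracket present lies hat up (tilt under 0.15 rad) on the floor of its own bay (centre within 6 to 8 mm of its resting height, so not stacked), long in the wide bay, short in the narrow, at rest, and the cover is shut to within 5 mm (x of long1_c in the frame of case between -0.08 and 0.08 m and y of long1_c in the frame of case between -0.0845 and 0.0095 m and z of long1_c in the frame of case between 0.018 and 0.032 m and angle between each of long1_c, long2_c, long3_c, short1_c, short2_c, short3_c's own z axis and vertical below 0.15 rad and x of long2_c in the frame of case between -0.08 and 0.08 m and y of long2_c in the frame of case between -0.0845 and 0.0095 m and z of long2_c in the frame of case between 0.018 and 0.032 m and x of long3_c in the frame of case between -0.08 and 0.08 m and y of long3_c in the frame of case between -0.0845 and 0.0095 m and z of long3_c in the frame of case between 0.018 and 0.032 m and x of short1_c in the frame of case between -0.08 and 0.08 m and y of short1_c in the frame of case between 0.0145 and 0.0845 m and z of short1_c in the frame of case between 0.018 and 0.032 m and x of short2_c in the frame of case between -0.08 and 0.08 m and y of short2_c in the frame of case between 0.0145 and 0.0845 m and z of short2_c in the frame of case between 0.018 and 0.032 m and x of short3_c in the frame of case between -0.08 and 0.08 m and y of short3_c in the frame of case between 0.0145 and 0.0845 m and z of short3_c in the frame of case between 0.018 and 0.032 m and value of joint cover below 0.005 m and linear speed of each of long1, long2, long3, short1, short2, short3 below 0.02 m/s); the robot touches nothing.
It fails at once if a bystander is shoved more than 4 cm or knocked over (distance of any of spool, driver, mug, meter, wrench, cleaner, tin from where it was at the start of the episode above 0.04 m or angle between any of mug, cleaner, tin, spool's own z axis and vertical above 0.6 rad).
Of long1, long2, long3, short1, short2, short3 only 4 to 6 are there at a start; the rules pass over those that are not, and their reading is None.
At some moment in a run one of long3, short3 may be knocked a few centimetres aside while the robot is not near it.
It also fails if it takes over 210 s, if anything falls off the work surface, if the arm or the gripper's body presses on something with over 40 N, if the wrist force passes 120 N, or if a joint passes its speed limit or range.

## Working session

There is one attempt and no reset: what is moved stays moved. The work goes in short steps, Python scripts to look and compute and a tool call to move; the robot and the scene stay as the last step left them, time stands still between calls to the robot, and variables do not carry over. Pictures are saved under pics/ and viewed, at most 14 in all, crops included, and the job is handed in when it is done.

Besides the shell and the picture viewer there is one more tool, called after "Emit:" in YAML: its name, and indented under it one key for each argument. step_arm: Moves the arm, as the interface text tells. Its arguments: {"type":"object","properties":{"moves":{"type":"array"},"grip_force":{"type":"number"}},"required":["moves"]}

```bash
mkdir -p pics; cat > h.py <<'E'
import numpy as np, cv2, json
from workcell import telemetry, imaging, env
def cam(n):
    p=imaging.camera_params(n); return np.array(p["camera_matrix"]),np.array(p["pose"]),p
def ray(n,uv):
    K,T,_=cam(n); d=np.linalg.inv(K)@np.array([uv[0],uv[1],1.]); d=np.array([d[0],-d[1],-d[2]])
    return T[:3,3],T[:3,:3]@d
def onz(n,uv,z):
    o,d=ray(n,uv); return o+d*(z-o[2])/d[2]
def pix(n,P):
    K,T,_=cam(n); q=T[:3,:3].T@(np.array(P)-T[:3,3]); q=K@np.array([q[0],-q[1],-q[2]]); return q[:2]/q[2]
def snap(n,f,crop=None,s=1):
    a=imaging.read_camera(n); 
    b=a if crop is None else a[crop[1]:crop[3],crop[0]:crop[2]]
    b=cv2.resize(b,None,fx=s,fy=s,interpolation=cv2.INTER_CUBIC)
    cv2.imwrite('pics/'+f+'.png',b[:,:,::-1]); return a
E
python3 - <<'E'
from h import *
for n in("top","side"):
    a=snap(n,n+'0'); np.save(n+'0.npy',a); p=cam(n)[2]; print(n,np.round(p["camera_matrix"],1).tolist(),np.round(p["pose"],3).tolist(),[k for k in p])
s=telemetry.get_state(); print(s["clock"],s["tcp_pos"],s["orientation"],s["finger_gap"])
E
```

```text
top [[517.4, 0.0, 320.1], [0.0, 517.4, 243.9], [0.0, 0.0, 1.0]] [[-0.043, 0.973, -0.225, 0.213], [-0.999, -0.043, 0.008, -0.019], [-0.002, 0.225, 0.974, 1.352], [0.0, 0.0, 0.0, 1.0]] ['camera_matrix', 'pose']
side [[442.3, 0.0, 315.8], [0.0, 442.3, 240.8], [0.0, 0.0, 1.0]] [[0.955, 0.143, -0.26, 0.156], [-0.296, 0.509, -0.808, -1.052], [0.017, 0.849, 0.529, 0.766], [0.0, 0.0, 0.0, 1.0]] ['camera_matrix', 'pose']
0.1 [0.1580667  0.55237698 0.23047906] [-2.19649205e-04  1.38940283e-01  9.90300410e-01 -8.04442508e-04] 0.0849282023575335
```

View pics/top0.png

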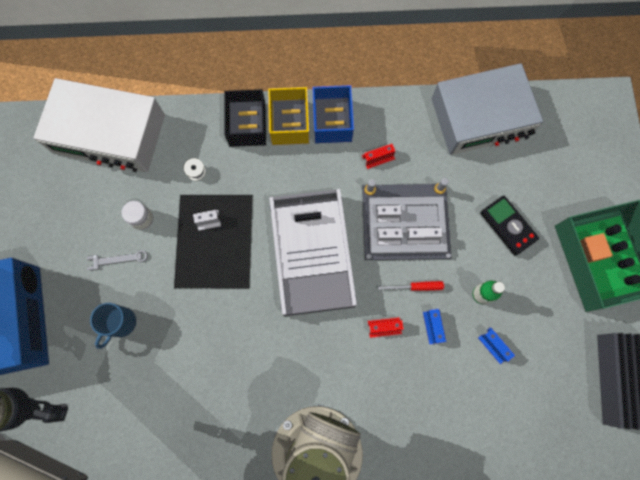

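View pics/side0.png

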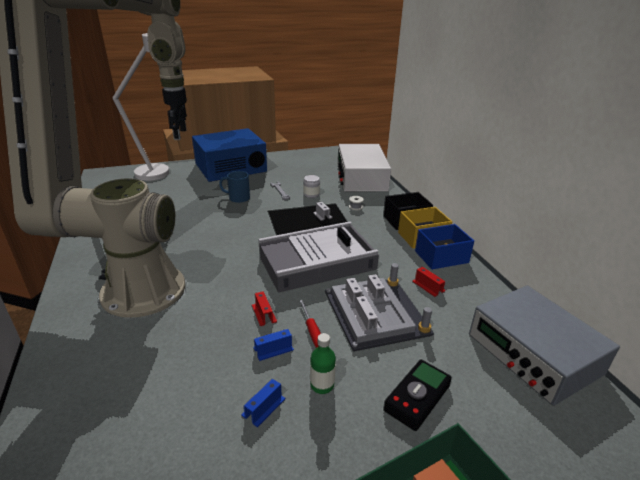

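The top view shows the mat at px (213,241), the case at (312,250) with its grip bar at (307,216), and the die at (408,222). The die holds three brackets, at (389,211), (389,234) and (424,233), and one more lies on the mat at (206,219).

Things that could be mistaken for brackets are the red ones at (379,155) and (385,327) and the blue ones at (434,326) and (496,345). I'm leaving those alone and working only with the bare aluminium parts. Next is a close crop to check this.

```bash
python3 - <<'E'
from h import *
a=np.load('top0.npy')
def crop(f,x0,y0,x1,y1,s): cv2.imwrite(f'pics/{f}.png',cv2.resize(a[y0:y1,x0:x1],None,fx=s,fy=s,interpolation=cv2.INTER_CUBIC)[:,:,::-1])
crop('c1',265,175,465,320,4)
g=cv2.cvtColor(a,cv2.COLOR_RGB2GRAY); hsv=cv2.cvtColor(a,cv2.COLOR_RGB2HSV)
# mat
def rect(mask,roi,z,n=1):
    m=np.zeros_like(mask); x0,y0,x1,y1=roi; m[y0:y1,x0:x1]=mask[y0:y1,x0:x1]
    cs=sorted(cv2.findContours(m,cv2.RETR_EXTERNAL,cv2.CHAIN_APPROX_NONE)[0],key=cv2.contourArea)[::-1][:n]
    for c in cs:
        r=cv2.minAreaRect(c); W=np.array([onz('top',p,z)[:2] for p in cv2.boxPoints(r)]); e=W[1]-W[0]; f=W[2]-W[1]
        print(np.round(r[0],1),np.round(r[1],1),'C',np.round(W.mean(0),4),'e',round(np.linalg.norm(e),4),np.round(np.arctan2(e[1],e[0]),3),'f',round(np.linalg.norm(f),4),np.round(np.arctan2(f[1],f[0]),3))
print('mat');rect((g<60).astype(np.uint8),(165,180,262,300),.003)
print('matpart');rect((g>160).astype(np.uint8),(182,200,240,240),.04)
print('bar');rect((g<70).astype(np.uint8),(285,205,330,226),.092)
print('die hats');rect((g>165).astype(np.uint8),(370,200,445,243),.062,4)
print('pillars');rect(((hsv[...,1]>110)&(hsv[...,0]<30)&(g>90)).astype(np.uint8),(360,175,455,200),.03,2)
E
```

```text
mat
[213.1 241.5] [73.5 93.7] C [0.5459 0.2555] e 0.2583 -0.017 f 0.2016 -1.653
matpart
[205.1 215.9] [ 8.4 22.6] C [0.6045 0.2694] e 0.0591 -1.407 f 0.0233 -2.952
bar
[307.5 216.6] [ 6.1 25.3] C [ 0.5759 -0.0009] e 0.0641 -1.499 f 0.016 -3.078
die hats
[406.5 218. ] [36. 73.] C [ 0.5698 -0.2564] e 0.1904 -1.615 f 0.0969 3.045
[390.  232.3] [ 9.  23.6] C [ 0.5333 -0.2109] e 0.061 -1.546 f 0.024 3.127
[373.5 238.5] [3. 7.] C [ 0.5187 -0.1675] e 0.0185 -0.066 f 0.0077 -1.614
[381.  241.5] [1. 6.] C [ 0.51   -0.1861] e 0.0154 -1.614 f 0.0026 3.071
pillars
[369.3 190.5] [11.   7.4] C [ 0.6591 -0.1686] e 0.0209 -0.27 f 0.0294 -1.846
[438.5 189.4] [10.8  7.1] C [ 0.6541 -0.3545] e 0.0202 -0.672 f 0.0289 -2.279
```

View pics/c1.png

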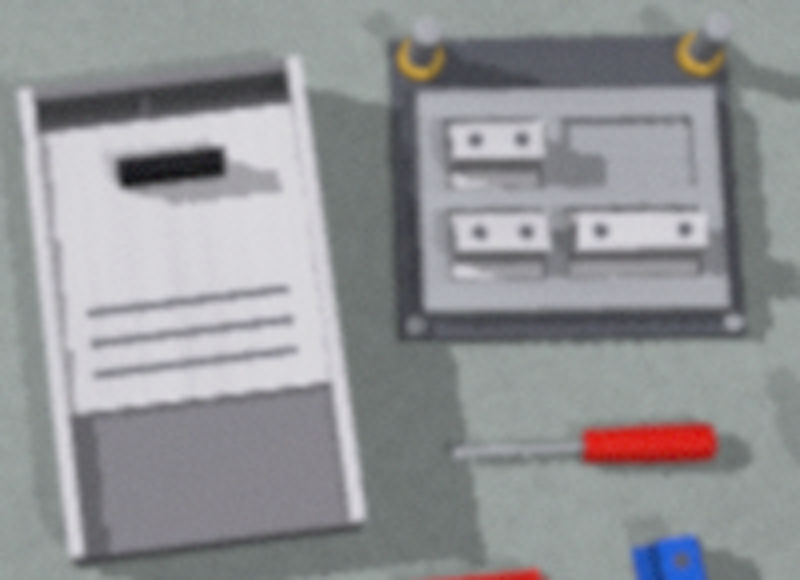

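The crop confirms bare-aluminium hats in the die: short ones at crop (498,139) and (502,231), and a long one at (643,230). The far long cavity is empty. The case's rail corners are at crop (18,90), (300,57), (75,560) and (367,522), and the cover is partly open, with a gap at its far end.

```bash
python3 - <<'E'
from h import *
f=lambda u,v,z: onz('top',(265+(u-1.5)/4,175+(v-1.5)/4),z)[:2]
for nm,u,v in(('S_up',498.5,139),('S_lo',502.5,231),('L_lo',643,229.5)): print(nm,np.round(f(u,v,.062),4))
for a,b in(((475,139),(522,139)),((479,231),(526,231)),((601,230),(685,229))):
    d=f(*b,.062)-f(*a,.062); print('ang',np.arctan2(-d[0],-d[1])*-1)
b=[f(u,v,.03) for u,v in((416,88),(714,88),(423,313),(730,310))]; print('die block',np.round(b,4).tolist(),np.mean(b,0))
c=[f(u,v,.067) for u,v in((18,90),(300,57),(75,560),(367,522))]; print('case',np.round(c,4).tolist())
c=np.array(c); ax=(c[0]+c[1]-c[2]-c[3])/2; yaw=np.arctan2(ax[1],ax[0]); print(np.linalg.norm(ax),yaw, np.linalg.norm(c[0]-c[1]), np.arctan2(-(c[0]-c[1])[0],(c[0]-c[1])[1]))
R=np.array([[np.cos(yaw),-np.sin(yaw)],[np.sin(yaw),np.cos(yaw)]])
o=c.mean(0)-R@[-.0605,0]; print('case origin',o); print('bar in case',R.T@(np.array([.5759,-.0009])-o))
E
```

```text
S_up [ 0.5946 -0.2135]
S_lo [ 0.533  -0.2116]
L_lo [ 0.5301 -0.3018]
ang -0.043774614734493816
ang -0.043695707713019886
ang -0.03141754787425516
die block [[0.642, -0.1658], [0.6333, -0.365], [0.4881, -0.1604], [0.4814, -0.3608]] [ 0.56119162 -0.26299298]
case [[0.64, 0.0972], [0.6545, -0.0874], [0.3341, 0.0684], [0.3497, -0.1132]]
0.30656365096635885 0.08910755185543756 0.18509038623871882 0.0785421033259858
case origin [ 0.55483427 -0.00335085]
bar in case [0.02120025 0.00056649]
```

```bash
cat >> h.py <<'E'
from scipy.spatial.transform import Rotation as Ro
def plan(*wps):
    """wps: x,y,z,yaw of tool y (world); tool down. prints tool-frame mm / rotvec from the present pose"""
    s=telemetry.get_state(); p=np.array(s["tcp_pos"]); q=s["orientation"]; R=Ro.from_quat([q[1],q[2],q[3],q[0]])
    print('t',round(s["clock"],2),'tcp',np.round(p,4),'gap',round(s["finger_gap"],4),'F',np.round(s["wrist_force"],1),'q',np.round(s["joint_pos"],2))
    for x,y,z,w in wps:
        c,sn=np.cos(w),np.sin(w); T=Ro.from_matrix(np.array([[-sn,c,0],[c,sn,0],[0,0,-1]]).T if 0 else np.column_stack([[-sn,c,0],[c,sn,0],[0,0,-1]]))
        print(np.round(R.inv().apply(np.array([x,y,z])-p)*1000,1).tolist(), np.round((R.inv()*T).as_rotvec(),3).tolist())
CO=np.array([.5548,-.0034]); CY=.08
def case(x,y):
    return CO+np.array([[np.cos(CY),-np.sin(CY)],[np.sin(CY),np.cos(CY)]])@[x,y]
E
python3 - <<'E'
from h import *
plan((.367,.276,.23,.7),(.576,-.001,.16,.08),(.576,-.001,.068,.08))
E
```

```text
t 0.1 tcp [0.1581 0.5524 0.2305] gap 0.0849 F [ 0.4 -0.5 -0.4] q [ 1.15  0.31  0.05  1.3  -0.    1.43]
[-276.9, -208.2, 0.8] [-0.002, 0.0, 0.592]
[-554.1, -416.9, 71.1] [-0.002, 0.001, 1.212]
[-554.1, -416.7, 163.1] [-0.002, 0.001, 1.212]
```

Emit:
step_arm:
  moves:
    - [[-277,-208,0],[0,0,0.6],40]
    - [[-277,-208,0],[0,0,0.6],40]
    - [[-277,-208,0],[0,0,0.6],40]
    - [[-277,-208,0],[0,0,0.6],40]
    - [[-277,-208,0],[0,0,0.6],40]
    - [[-277,-208,0],[0,0,0.6],40]
    - [[-277,-208,0],[0,0,0.6],40]
    - [[-277,-208,0],[0,0,0.6],40]

```text
clock: 0.77
tcp_pos: [0.3599, 0.2852, 0.2311]
orientation: [-0.0, 0.425, 0.905, -0.0]
wrist_force: [0.2, 0.7, 0.3]
finger_gap: 0.0402
grip_force: 0.0
```

```bash
python3 - <<'E'
from h import *
plan((.576,-.001,.16,.08),(.576,-.001,.068,.08))
E
```

```text
t 0.77 tcp [0.3599 0.2852 0.2311] gap 0.0402 F [0.2 0.7 0.3] q [ 0.49  0.09 -0.23  1.25  0.    1.37]
[-358.3, -16.3, 71.1] [-0.0, -0.0, 0.612]
[-358.3, -16.3, 163.1] [-0.0, -0.0, 0.612]
```

Emit:
step_arm:
  moves:
    - [[-358,-16,71],[0,0,0.61],40]
    - [[-358,-16,71],[0,0,0.61],40]
    - [[-358,-16,71],[0,0,0.61],40]
    - [[-358,-16,71],[0,0,0.61],40]
    - [[-358,-16,71],[0,0,0.61],40]
    - [[-358,-16,71],[0,0,0.61],40]
    - [[-358,-16,71],[0,0,0.61],40]
    - [[-358,-16,71],[0,0,0.61],40]

```text
clock: 1.43
tcp_pos: [0.5572, 0.0243, 0.1657]
orientation: [-0.0, 0.678, 0.735, -0.0]
wrist_force: [-0.7, 0.1, -0.1]
finger_gap: 0.0399
grip_force: 0.0
```

Emit:
step_arm:
  moves:
    - [[0,0,0],[0,0,0],40]
    - [[0,0,0],[0,0,0],40]

```text
clock: 1.6
tcp_pos: [0.5569, 0.0242, 0.1649]
orientation: [-0.001, 0.679, 0.734, -0.001]
wrist_force: [-0.2, -0.0, -0.5]
finger_gap: 0.0402
grip_force: 0.0
```

```bash
python3 - <<'E'
from h import *
plan((.576,-.001,.16,.08),(.576,-.001,.068,.08))
E
```

```text
t 1.6 tcp [0.5569 0.0242 0.1649] gap 0.0402 F [-0.2 -0.  -0.5] q [-0.1   0.31 -0.12  1.14  0.    1.39]
[-26.6, 17.1, 4.9] [-0.002, -0.001, -0.002]
[-26.7, 17.4, 96.9] [-0.002, -0.001, -0.002]
```

Emit:
step_arm:
  moves:
    - [[-27,17,5],[0,0,0],40]
    - [[-27,17,45],[0,0,0],40]
    - [[-27,17,80],[0,0,0],40]
    - [[-27,17,97],[0,0,0],40]
    - [[-27,17,97],[0,0,0],40]
    - [[-27,17,97],[0,0,0],20]
    - [[-27,17,97],[0,0,0],10]
    - [[-27,17,97],[0,0,0],8]
  grip_force: 40

```text
clock: 2.27
tcp_pos: [0.5772, 0.0015, 0.0716]
orientation: [0.001, 0.677, 0.736, 0.001]
wrist_force: [1.1, 2.4, -0.5]
finger_gap: 0.013
grip_force: 41.2
```

Emit:
step_arm:
  moves:
    - [[0,0,0],[0,0,0],8]
    - [[0,0,0],[0,0,0],8]
    - [[0,0,0],[0,0,0],8]

```text
clock: 2.52
tcp_pos: [0.5773, 0.0015, 0.0715]
orientation: [0.001, 0.677, 0.736, 0.002]
wrist_force: [0.8, 5.6, 7.2]
finger_gap: 0.0132
grip_force: 42.3
```

```bash
python3 - <<'E'
from h import *
plan((*case(-.122,0.001),.068,.08))
E
```

```text
t 2.52 tcp [0.5773 0.0015 0.0715] gap 0.0132 F [0.8 5.6 7.2] q [-0.14  0.41 -0.22  0.94  0.    1.35]
[-1.7, -144.8, 3.0] [0.004, -0.001, 0.003]
```

Emit:
step_arm:
  moves:
    - [[0,0,-3],[0,0,0],8]
    - [[-1,-20,-3],[0,0,0],8]
    - [[-1,-42,-3],[0,0,0],8]
    - [[-1,-64,-3],[0,0,0],8]
    - [[-1,-86,-3],[0,0,0],8]
    - [[-2,-108,-3],[0,0,0],8]
    - [[-2,-128,-3],[0,0,0],8]
    - [[-2,-142,-3],[0,0,0],8]

```text
clock: 3.18
tcp_pos: [0.4319, -0.0107, 0.0717]
orientation: [-0.002, 0.677, 0.736, 0.001]
wrist_force: [34.0, 12.8, 0.4]
finger_gap: 0.0129
grip_force: 46.0
```

Emit:
step_arm:
  moves:
    - [[0,0,0],[0,0,0],8]
    - [[0,0,0],[0,0,0],8]

```text
clock: 3.35
tcp_pos: [0.4323, -0.0107, 0.0719]
orientation: [-0.003, 0.677, 0.736, 0.001]
wrist_force: [-0.1, 10.6, -4.0]
finger_gap: 0.0132
grip_force: 46.4
```

```bash
python3 - <<'E'
from h import *
plan((*case(-.122,0.001),.068,.08))
E
```

```text
t 3.35 tcp [ 0.4323 -0.0107  0.0719] gap 0.0132 F [-0.1 10.6 -4. ] q [-0.21  0.16 -0.57  0.84  0.    1.27]
[-1.5, 0.7, 3.9] [-0.002, -0.005, 0.003]
```

Emit:
step_arm:
  moves:
    - [[0,0,0],[0,0,0],34]
    - [[0,0,0],[0,0,0],34]
    - [[0,0,0],[0,0,0],34]
    - [[0,0,-40],[0,0,0],34]
    - [[0,0,-80],[0,0,0],36]
    - [[0,0,-110],[0,0,0],36]
    - [[-40,0,-110],[0,0,0.1],36]
    - [[-80,0,-110],[0,0,0.12],36]

```text
clock: 4.02
tcp_pos: [0.443, -0.0931, 0.1857]
orientation: [0.003, 0.72, 0.694, 0.001]
wrist_force: [0.9, 0.3, 0.0]
finger_gap: 0.0362
grip_force: 0.0
```

```bash
python3 - <<'E'
from h import *
plan((.594,-.213,.14,-.04),(.594,-.213,.036,-.04))
E
```

```text
t 4.02 tcp [ 0.443  -0.0931  0.1857] gap 0.0362 F [0.9 0.3 0. ] q [-0.38  0.09 -0.34  1.13 -0.    1.22]
[-114.1, 155.1, 46.9] [0.006, 0.003, 0.003]
[-113.8, 154.4, 150.9] [0.006, 0.003, 0.003]
```

Emit:
step_arm:
  moves:
    - [[-114,155,47],[0,0,0],36]
    - [[-114,155,47],[0,0,0],36]
    - [[-114,155,47],[0,0,0],36]
    - [[-114,155,47],[0,0,0],36]
    - [[-114,155,47],[0,0,0],36]
    - [[-114,155,47],[0,0,0],36]
    - [[-114,155,47],[0,0,0],36]

```text
clock: 4.6
tcp_pos: [0.5916, -0.2138, 0.1338]
orientation: [-0.001, 0.721, 0.693, -0.001]
wrist_force: [-0.4, 0.3, -0.1]
finger_gap: 0.0357
grip_force: 0.0
```

```bash
python3 - <<'E'
from h import *
a=snap('top','t1',(170,150,470,350),2.6); np.save('top1.npy',a)
plan((.594,-.213,.14,-.04),(.594,-.213,.036,-.04))
E
```

```text
t 4.65 tcp [ 0.5909 -0.2128  0.1347] gap 0.0356 F [-0.7 -0.1  0.6] q [-0.47  0.46  0.02  1.14 -0.    1.14]
[-0.1, 3.1, -5.3] [-0.002, -0.001, 0.001]
[-0.1, 3.3, 98.7] [-0.002, -0.001, 0.001]
```

View pics/t1.png

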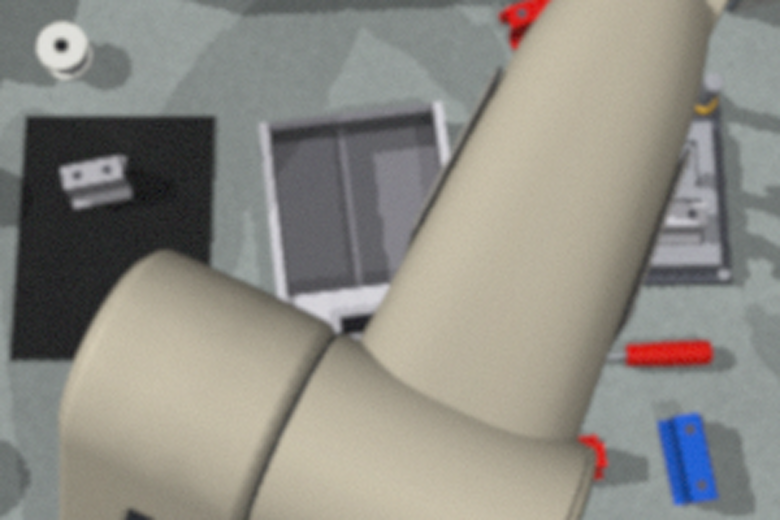

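The cover is back: the well is open, with the divider at crop (350,200) and the cover's far edge near y=290. The mat bracket is unmoved at crop (93,180). Next I descend on the far short bracket.

Emit:
step_arm:
  moves:
    - [[0,3,0],[0,0,0],38]
    - [[0,3,30],[0,0,0],38]
    - [[0,3,60],[0,0,0],38]
    - [[0,3,85],[0,0,0],38]
    - [[0,3,98],[0,0,0],38]
    - [[0,3,98],[0,0,0],38]
    - [[0,3,98],[0,0,0],30]
    - [[0,3,98],[0,0,0],20]
  grip_force: 40

```text
clock: 5.32
tcp_pos: [0.5953, -0.2125, 0.0397]
orientation: [0.001, 0.72, 0.694, 0.0]
wrist_force: [0.3, -0.9, -0.1]
finger_gap: 0.023
grip_force: 41.7
```

Emit:
step_arm:
  moves:
    - [[0,0,0],[0,0,0],18]
    - [[0,0,0],[0,0,0],18]
    - [[0,0,0],[0,0,0],18]

```text
clock: 5.57
tcp_pos: [0.5956, -0.2129, 0.0394]
orientation: [0.001, 0.72, 0.694, 0.001]
wrist_force: [-0.8, 0.6, 6.1]
finger_gap: 0.0229
grip_force: 42.6
```

```bash
python3 - <<'E'
from h import *
a=snap('side','s1',(310,230,470,350),4)
plan((*case(.052,.0495),.14,CY),(*case(.052,.0495),.022,CY)); print(case(.052,.0495))
E
```

```text
t 5.62 tcp [ 0.5956 -0.2129  0.0394] gap 0.0233 F [0.1 0.7 5.8] q [-0.47  0.53 -0.1   0.93  0.    1.14]
[263.0, -2.6, -100.9] [0.003, 0.001, -0.118]
[263.1, -3.0, 17.1] [0.003, 0.001, -0.118]
[0.60267791 0.05009725]
```

View pics/s1.png

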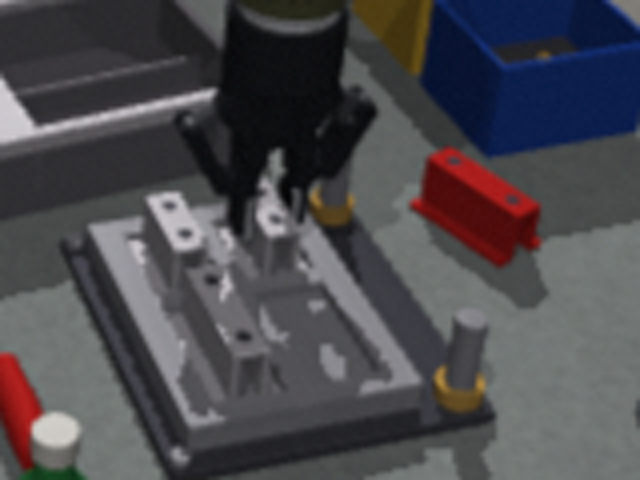

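The side view shows the fingers astride the far short bracket at crop (275,215), so the grip looks good. I'll lift it, and check the case frame against the divider.

Emit:
step_arm:
  moves:
    - [[0,0,-15],[0,0,0],18]
    - [[0,0,-45],[0,0,0],18]
    - [[0,0,-80],[0,0,0],18]
    - [[0,0,-101],[0,0,0],18]
    - [[40,0,-101],[0,0,-0.03],18]
    - [[80,0,-101],[0,0,-0.06],18]
    - [[120,0,-101],[0,0,-0.09],18]
    - [[160,0,-101],[0,0,-0.118],18]

```text
clock: 6.28
tcp_pos: [0.6006, -0.0516, 0.1391]
orientation: [0.0, 0.678, 0.735, 0.0]
wrist_force: [-0.1, -0.0, -0.7]
finger_gap: 0.0232
grip_force: 41.7
```

Emit:
step_arm:
  moves:
    - [[40,0,0],[0,0,0],18]
    - [[80,0,0],[0,0,0],18]
    - [[100,12,0],[0,0,0],18]
    - [[100,12,0],[0,0,0],18]
    - [[100,12,0],[0,0,0],18]

```text
clock: 6.7
tcp_pos: [0.6049, 0.0493, 0.1387]
orientation: [0.0, 0.677, 0.736, 0.0]
wrist_force: [0.5, -0.1, -0.7]
finger_gap: 0.0233
grip_force: 41.7
```

```bash
python3 - <<'E'
from h import *
f=lambda u,v,z: onz('top',(170+u/2.6,150+v/2.6),z)[:2]
for u,v in((340,128),(358,285)): 
    w=f(u,v,.03)-CO; c,s=np.cos(CY),np.sin(CY); print('div',w[0]*c+w[1]*s,-w[0]*s+w[1]*c)
a=snap('top','t2',(170,150,470,350),2.6)
plan((*case(.052,.0495),.14,CY),(*case(.052,.0495),.024,CY))
E
```

```text
div 0.08913830545591955 0.012362063640808758
div -0.07665517310852729 0.01334594835712264
t 6.75 tcp [0.6046 0.0481 0.1386] gap 0.0233 F [-0.6 -0.6 -0.5] q [-0.05  0.41 -0.04  1.12 -0.    1.44]
[2.2, -1.8, -1.4] [0.0, 0.0, 0.001]
[2.2, -1.8, 114.6] [0.0, 0.0, 0.001]
```

View pics/t2.png

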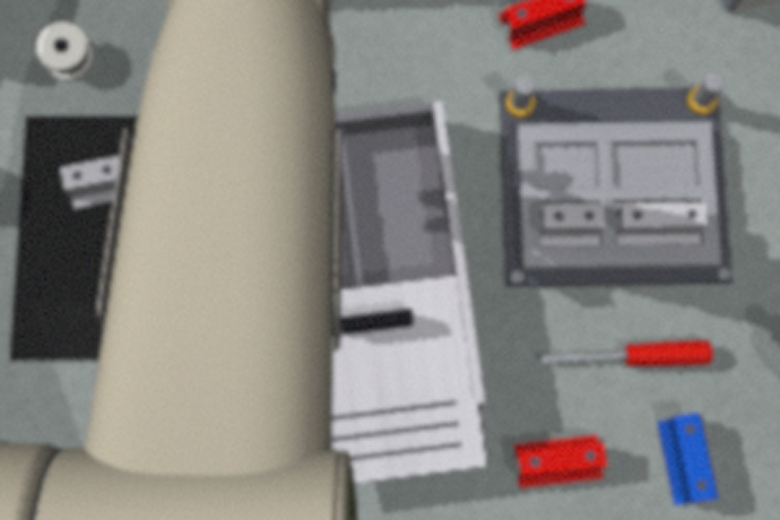

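The far short cavity is now empty, the other two die brackets are still in place, and the divider fits the case frame to about 1 mm. Lowering the bracket.

Emit:
step_arm:
  moves:
    - [[2,-2,30],[0,0,0],18]
    - [[2,-2,60],[0,0,0],18]
    - [[2,-2,85],[0,0,0],18]
    - [[2,-2,105],[0,0,0],18]
    - [[2,-2,113],[0,0,0],18]
    - [[2,-2,114],[0,0,0],18]
    - [[2,-2,114],[0,0,0],18]

```text
clock: 7.33
tcp_pos: [0.6024, 0.0484, 0.0246]
orientation: [-0.0, 0.679, 0.734, -0.0]
wrist_force: [0.2, -0.1, -0.0]
finger_gap: 0.0234
grip_force: 42.2
```

```bash
python3 - <<'E'
from h import *
plan((*case(.052,.0495),.024,CY))
E
```

```text
t 7.33 tcp [0.6024 0.0484 0.0246] gap 0.0234 F [ 0.2 -0.1 -0. ] q [-0.05  0.5  -0.2   0.87 -0.    1.44]
[1.7, 0.4, 0.6] [-0.0, 0.0, -0.002]
```

Emit:
step_arm:
  moves:
    - [[1,0,1],[0,0,0],18]
    - [[1,0,1],[0,0,0],33]
    - [[1,0,1],[0,0,0],33]
    - [[1,0,1],[0,0,0],33]
    - [[1,0,-20],[0,0,0],33]
    - [[1,0,-60],[0,0,0],33]
    - [[1,0,-100],[0,0,0],36]
    - [[1,0,-116],[0,0,0],36]

```text
clock: 8.0
tcp_pos: [0.6049, 0.0508, 0.1464]
orientation: [0.003, 0.678, 0.735, 0.002]
wrist_force: [1.4, -0.2, 1.3]
finger_gap: 0.0359
grip_force: 0.0
```

```bash
python3 - <<'E'
from h import *
plan((.5322,-.2115,.14,-.04),(.5322,-.2115,.036,-.04))
E
```

```text
t 8.0 tcp [0.6049 0.0508 0.1464] gap 0.0359 F [ 1.4 -0.2  1.3] q [-0.05  0.4  -0.03  1.13  0.    1.44]
[-255.6, -93.5, 5.9] [0.007, 0.0, 0.12]
[-255.5, -94.3, 109.9] [0.007, 0.0, 0.12]
```

Emit:
step_arm:
  moves:
    - [[-254,-92,0],[0,0,0.12],38]
    - [[-254,-92,0],[0,0,0.12],38]
    - [[-254,-92,0],[0,0,0.12],38]
    - [[-254,-92,0],[0,0,0.12],38]
    - [[-254,-92,0],[0,0,0.12],38]
    - [[-254,-92,0],[0,0,0.12],38]
    - [[-254,-92,0],[0,0,0.12],38]
    - [[-254,-92,0],[0,0,0.12],38]

```text
clock: 8.67
tcp_pos: [0.5301, -0.2143, 0.1409]
orientation: [0.001, 0.723, 0.691, -0.0]
wrist_force: [0.3, 0.5, -0.2]
finger_gap: 0.0381
grip_force: 0.0
```

```bash
python3 - <<'E'
from h import *
plan((.5322,-.2115,.14,-.04),(.5322,-.2115,.036,-.04))
E
```

```text
t 8.67 tcp [ 0.5301 -0.2143  0.1409] gap 0.0381 F [ 0.3  0.5 -0.2] q [-0.52  0.35 -0.13  1.09 -0.    1.09]
[2.9, 1.9, 0.9] [0.001, 0.002, -0.006]
[3.0, 1.8, 104.9] [0.001, 0.002, -0.006]
```

Emit:
step_arm:
  moves:
    - [[2,2,0],[0,0,0],38]
    - [[2,2,35],[0,0,0],38]
    - [[2,2,70],[0,0,0],38]
    - [[2,2,95],[0,0,0],38]
    - [[2,2,104],[0,0,0],38]
    - [[2,2,104],[0,0,0],30]
    - [[2,2,104],[0,0,0],20]
    - [[2,2,104],[0,0,0],18]

```text
clock: 9.33
tcp_pos: [0.5343, -0.2077, 0.0382]
orientation: [0.001, 0.721, 0.693, 0.0]
wrist_force: [-1.2, 0.2, -0.5]
finger_gap: 0.0233
grip_force: 42.8
```

Emit:
step_arm:
  moves:
    - [[0,0,0],[0,0,0],18]
    - [[0,0,0],[0,0,0],18]
    - [[0,0,0],[0,0,0],18]

```text
clock: 9.58
tcp_pos: [0.534, -0.208, 0.0378]
orientation: [0.001, 0.721, 0.693, 0.001]
wrist_force: [1.2, 1.7, 0.1]
finger_gap: 0.0233
grip_force: 42.9
```

```bash
python3 - <<'E'
from h import *
plan((*case(0,.0495),.14,CY))
E
```

```text
t 9.58 tcp [ 0.534  -0.208   0.0378] gap 0.0233 F [1.2 1.7 0.1] q [-0.51  0.44 -0.27  0.86  0.    1.1 ]
[254.3, 7.0, -102.3] [0.002, 0.001, -0.12]
```

Emit:
step_arm:
  moves:
    - [[0,0,-15],[0,0,0],18]
    - [[0,0,-50],[0,0,0],18]
    - [[0,0,-85],[0,0,0],18]
    - [[0,0,-102],[0,0,0],18]
    - [[40,0,-102],[0,0,-0.03],18]
    - [[80,0,-102],[0,0,-0.06],18]
    - [[120,0,-102],[0,0,-0.09],18]
    - [[160,2,-102],[0,0,-0.12],18]

```text
clock: 10.25
tcp_pos: [0.5414, -0.0472, 0.1395]
orientation: [0.001, 0.678, 0.735, 0.0]
wrist_force: [1.4, -0.4, -0.7]
finger_gap: 0.0231
grip_force: 42.8
```

Emit:
step_arm:
  moves:
    - [[40,0,0],[0,0,0],18]
    - [[80,10,0],[0,0,0],18]
    - [[95,17,0],[0,0,0],18]
    - [[95,17,0],[0,0,0],18]
    - [[95,17,0],[0,0,0],18]

```text
clock: 10.67
tcp_pos: [0.5511, 0.0487, 0.139]
orientation: [0.001, 0.677, 0.736, 0.0]
wrist_force: [0.4, -0.4, -0.4]
finger_gap: 0.0233
grip_force: 42.8
```

```bash
python3 - <<'E'
from h import *
plan((*case(0,.0525),.14,CY),(*case(0,.0525),.023,CY))
E
```

```text
t 10.67 tcp [0.5511 0.0487 0.139 ] gap 0.0233 F [ 0.4 -0.4 -0.4] q [-0.06  0.31 -0.18  1.07 -0.    1.43]
[0.3, -0.5, -1.0] [0.001, 0.001, 0.002]
[0.4, -0.6, 116.0] [0.001, 0.001, 0.002]
```

Emit:
step_arm:
  moves:
    - [[0,0,30],[0,0,0],18]
    - [[0,0,60],[0,0,0],18]
    - [[0,0,85],[0,0,0],18]
    - [[0,0,105],[0,0,0],18]
    - [[0,0,114],[0,0,0],18]
    - [[0,0,116],[0,0,0],18]
    - [[0,0,116],[0,0,0],18]
    - [[0,0,116],[0,0,0],18]

```text
clock: 11.33
tcp_pos: [0.5503, 0.0492, 0.0237]
orientation: [-0.002, 0.678, 0.735, 0.002]
wrist_force: [-3.4, 11.6, 7.9]
finger_gap: 0.0233
grip_force: 56.4
```

Emit:
step_arm:
  moves:
    - [[0,0,1],[0,0,0],18]
    - [[0,0,1],[0,0,0],33]
    - [[0,0,1],[0,0,0],33]
    - [[0,0,1],[0,0,0],33]
    - [[0,0,-20],[0,0,0],33]
    - [[0,0,-60],[0,0,0],33]
    - [[0,0,-100],[0,0,0],36]
    - [[0,0,-116],[0,0,0],36]

```text
clock: 12.0
tcp_pos: [0.5532, 0.0468, 0.1435]
orientation: [0.003, 0.679, 0.734, 0.002]
wrist_force: [1.3, -0.0, 0.8]
finger_gap: 0.0364
grip_force: 0.0
```

```bash
python3 - <<'E'
from h import *
plan((.5292,-.3013,.14,-.04),(.5292,-.3013,.036,-.04))
E
```

```text
t 12.0 tcp [0.5532 0.0468 0.1435] gap 0.0364 F [ 1.3 -0.   0.8] q [-0.06  0.31 -0.18  1.08 -0.    1.43]
[-345.1, -51.2, 3.6] [0.006, 0.001, 0.119]
[-345.0, -51.9, 107.6] [0.006, 0.001, 0.119]
```

Emit:
step_arm:
  moves:
    - [[-344,-49,0],[0,0,0.12],38]
    - [[-344,-49,0],[0,0,0.12],38]
    - [[-344,-49,0],[0,0,0.12],38]
    - [[-344,-49,0],[0,0,0.12],38]
    - [[-344,-49,0],[0,0,0.12],38]
    - [[-344,-49,0],[0,0,0.12],38]
    - [[-344,-49,0],[0,0,0.12],38]
    - [[-344,-49,0],[0,0,0.12],38]

```text
clock: 12.67
tcp_pos: [0.5292, -0.2877, 0.1384]
orientation: [0.0, 0.722, 0.692, -0.0]
wrist_force: [1.0, -0.0, -0.5]
finger_gap: 0.0381
grip_force: 0.0
```

Emit:
step_arm:
  moves:
    - [[-11,-2,0],[0,0,0],38]
    - [[-11,-2,0],[0,0,0],38]
    - [[-11,-2,0],[0,0,0],38]

```text
clock: 12.92
tcp_pos: [0.5269, -0.2966, 0.1379]
orientation: [-0.001, 0.722, 0.692, 0.0]
wrist_force: [0.1, -0.0, -0.6]
finger_gap: 0.0383
grip_force: 0.0
```

```bash
python3 - <<'E'
from h import *
a=snap('top','t3',(175,170,355,305),4); np.save('top3.npy',a)
plan((.5292,-.3013,.14,-.04),(.5292,-.3013,.036,-.04))
E
```

```text
t 12.97 tcp [ 0.5272 -0.2954  0.138 ] gap 0.0381 F [-1.3 -0.1 -0.2] q [-0.64  0.41 -0.04  1.12  0.    0.97]
[-5.8, 2.3, -2.0] [-0.001, -0.001, -0.001]
[-6.0, 2.4, 102.0] [-0.001, -0.001, -0.001]
```

View pics/t3.png

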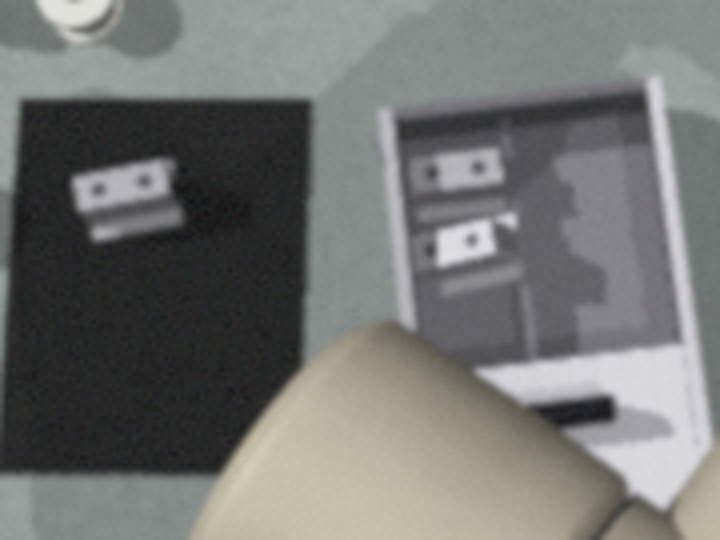

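Both short brackets are in the narrow bay. The second one, with holes near crop (430,250) and (473,241), looks skewed and may be resting on the divider. I'll check it in the side view.

```bash
python3 - <<'E'
from h import *
a=snap('side','s2',(255,190,385,290),6)
f=lambda u,v,z: onz('top',(175+u/4,170+v/4),z)[:2]
c,s=np.cos(CY),np.sin(CY)
for u,v in((431,173),(479,168),(430,250),(473,241)):
    w=f(u,v,.046)-CO; print(np.round([w[0]*c+w[1]*s,-w[0]*s+w[1]*c],4))
E
```

```text
[0.0515 0.0637]
[0.051  0.0321]
[-0.0003  0.07  ]
[0.0022 0.0415]
```

View pics/s2.png

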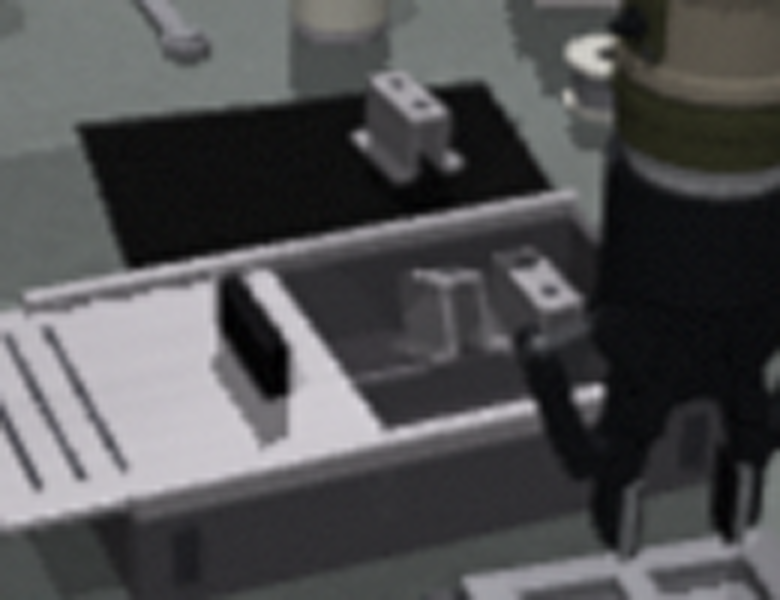

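The second short bracket is tilted, with its right end up on the divider: in the side view its end face shows at crop (445,310). I'll fetch the long bracket first, then fix this one.

Emit:
step_arm:
  moves:
    - [[-5,2,0],[0,0,0],38]
    - [[-5,2,35],[0,0,0],38]
    - [[-5,2,70],[0,0,0],38]
    - [[-5,2,93],[0,0,0],38]
    - [[-5,2,102],[0,0,0],38]
    - [[-5,2,102],[0,0,0],30]
    - [[-5,2,102],[0,0,0],20]
    - [[-5,2,102],[0,0,0],18]
  grip_force: 50

```text
clock: 13.68
tcp_pos: [0.531, -0.3011, 0.0383]
orientation: [0.001, 0.721, 0.693, 0.0]
wrist_force: [-0.6, 0.4, -0.5]
finger_gap: 0.0231
grip_force: 50.9
```

Emit:
step_arm:
  moves:
    - [[0,0,0],[0,0,0],18]
    - [[0,0,0],[0,0,0],18]
    - [[0,0,-10],[0,0,0],18]
    - [[0,0,-40],[0,0,0],18]
    - [[0,0,-75],[0,0,0],18]
    - [[0,0,-105],[0,0,0],18]

```text
clock: 14.18
tcp_pos: [0.5296, -0.3008, 0.1443]
orientation: [0.001, 0.721, 0.693, 0.0]
wrist_force: [1.6, -0.5, -0.9]
finger_gap: 0.0233
grip_force: 51.0
```

```bash
python3 - <<'E'
from h import *
a=snap('side','s3',(310,190,470,310),4)
plan((*case(.052,-.0375),.14,CY))
E
```

```text
t 14.23 tcp [ 0.5325 -0.3029  0.1514] gap 0.0231 F [ 2.1 -1.4  3.3] q [-0.65  0.41 -0.01  1.14 -0.    0.96]
[269.3, 66.3, 10.2] [0.009, 0.007, -0.12]
```

View pics/s3.png

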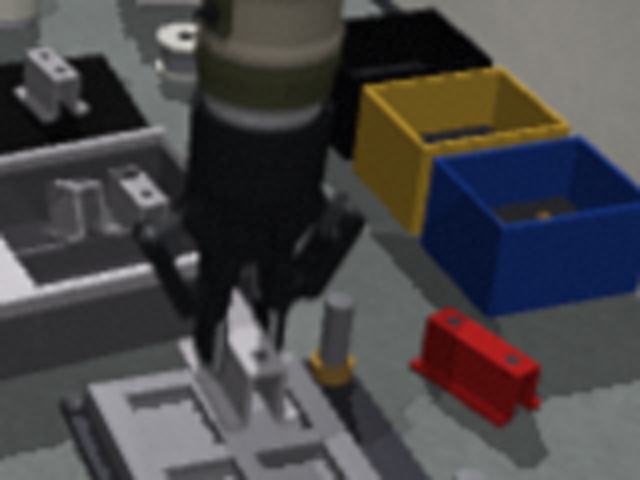

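The long bracket is held level at crop (245,360). Carrying it to the wide bay.

Emit:
step_arm:
  moves:
    - [[20,5,0],[0,0,-0.02],18]
    - [[55,14,0],[0,0,-0.05],18]
    - [[92,23,0],[0,0,-0.08],18]
    - [[130,32,0],[0,0,-0.11],18]
    - [[168,41,0],[0,0,-0.12],18]
    - [[205,50,0],[0,0,-0.12],18]
    - [[240,59,0],[0,0,-0.12],18]
    - [[267,66,0],[0,0,-0.12],18]

```text
clock: 14.9
tcp_pos: [0.607, -0.0339, 0.1429]
orientation: [0.001, 0.678, 0.735, 0.001]
wrist_force: [0.8, 0.1, -0.4]
finger_gap: 0.0233
grip_force: 51.1
```

Emit:
step_arm:
  moves:
    - [[0,0,0],[0,0,0],18]
    - [[0,0,0],[0,0,0],18]
    - [[0,0,0],[0,0,0],18]
    - [[0,0,0],[0,0,0],18]

```text
clock: 15.23
tcp_pos: [0.6062, -0.0377, 0.1419]
orientation: [0.0, 0.679, 0.734, 0.0]
wrist_force: [1.5, 0.2, -0.6]
finger_gap: 0.0229
grip_force: 51.1
```

```bash
python3 - <<'E'
from h import *
plan((*case(.052,-.0375),.14,CY),(*case(.052,-.0375),.024,CY))
E
```

```text
t 15.23 tcp [ 0.6062 -0.0377  0.1419] gap 0.0229 F [ 1.5  0.2 -0.6] q [-0.19  0.41 -0.03  1.13 -0.    1.3 ]
[0.8, 3.5, 1.9] [0.0, 0.0, -0.001]
[0.8, 3.5, 117.9] [0.0, 0.0, -0.001]
```

Emit:
step_arm:
  moves:
    - [[1,3,30],[0,0,0],18]
    - [[1,3,60],[0,0,0],18]
    - [[1,3,85],[0,0,0],18]
    - [[1,3,100],[0,0,0],18]
    - [[1,3,110],[0,0,0],18]
    - [[1,3,116],[0,0,0],18]
    - [[1,3,117],[0,0,0],18]
    - [[1,3,117],[0,0,0],18]

```text
clock: 15.9
tcp_pos: [0.6096, -0.036, 0.0251]
orientation: [0.0, 0.679, 0.735, 0.0]
wrist_force: [-0.3, -0.9, -0.9]
finger_gap: 0.0232
grip_force: 51.2
```

```bash
python3 - <<'E'
from h import *
plan((*case(.052,-.0375),.024,CY),(*case(0,.0495),.15,CY))
E
```

```text
t 15.9 tcp [ 0.6096 -0.036   0.0251] gap 0.0232 F [-0.3 -0.9 -0.9] q [-0.19  0.51 -0.18  0.88  0.    1.3 ]
[-0.6, -0.0, 1.1] [0.001, 0.0, -0.001]
[86.3, -52.0, -125.0] [0.001, 0.0, -0.001]
```

Emit:
step_arm:
  moves:
    - [[0,0,1],[0,0,0],18]
    - [[0,0,1],[0,0,0],33]
    - [[0,0,1],[0,0,0],33]
    - [[0,0,1],[0,0,0],33]
    - [[0,0,-20],[0,0,0],33]
    - [[0,0,-60],[0,0,0],33]
    - [[0,0,-95],[0,0,0],36]
    - [[0,0,-105],[0,0,0],40]
  grip_force: 50

```text
clock: 16.57
tcp_pos: [0.6123, -0.0357, 0.136]
orientation: [0.004, 0.678, 0.735, 0.002]
wrist_force: [0.0, -0.5, 0.8]
finger_gap: 0.04
grip_force: 0.0
```

Emit:
step_arm:
  moves:
    - [[35,-20,0],[0,0,0],40]
    - [[70,-40,0],[0,0,0],40]
    - [[94,-51,0],[0,0,0],40]
    - [[94,-51,0],[0,0,0],40]
    - [[94,-51,0],[0,0,0],40]
    - [[94,-51,0],[0,0,0],40]

```text
clock: 17.07
tcp_pos: [0.5516, 0.0542, 0.13]
orientation: [0.001, 0.678, 0.735, 0.0]
wrist_force: [0.5, -0.2, 0.4]
finger_gap: 0.0399
grip_force: 0.0
```

```bash
python3 - <<'E'
from h import *
plan((*case(0.001,.0565),.12,CY),(*case(0.001,.0565),.03,CY))
E
```

```text
t 17.07 tcp [0.5516 0.0542 0.13  ] gap 0.0399 F [ 0.5 -0.2  0.4] q [-0.05  0.32 -0.2   1.05 -0.    1.44]
[-1.2, -0.4, 10.0] [0.002, 0.001, 0.0]
[-1.2, -0.5, 100.0] [0.002, 0.001, 0.0]
```

Emit:
step_arm:
  moves:
    - [[-1,0,30],[0,0,0],35]
    - [[-1,0,60],[0,0,0],35]
    - [[-1,0,85],[0,0,0],35]
    - [[-1,0,97],[0,0,0],35]
    - [[-1,0,99],[0,0,0],35]
    - [[-1,0,99],[0,0,0],25]
    - [[-1,0,99],[0,0,0],18]
    - [[-1,0,99],[0,0,0],18]

```text
clock: 17.73
tcp_pos: [0.5524, 0.0528, 0.0317]
orientation: [0.001, 0.679, 0.735, 0.001]
wrist_force: [0.7, -0.4, -0.9]
finger_gap: 0.023
grip_force: 50.8
```

Emit:
step_arm:
  moves:
    - [[0,0,0],[0,0,0],18]
    - [[0,0,0],[0,0,0],18]
    - [[0,0,-15],[0,0,0],18]
    - [[0,0,-45],[0,0,0],18]
    - [[0,0,-75],[0,0,0],18]
    - [[0,0,-88],[0,0,0],18]
    - [[0,0,-88],[0,0,0],18]

```text
clock: 18.32
tcp_pos: [0.5539, 0.0533, 0.1231]
orientation: [0.003, 0.678, 0.735, 0.003]
wrist_force: [0.6, -0.0, -0.4]
finger_gap: 0.0231
grip_force: 50.9
```

```bash
python3 - <<'E'
from h import *
a=snap('side','s4',(270,170,400,270),6)
plan((*case(-.02,-.03),.12,CY),(*case(-.02,-.03),.034,CY))
E
```

```text
t 18.37 tcp [0.5526 0.0534 0.1208] gap 0.0231 F [-0.4 -0.8 -1.4] q [-0.05  0.33 -0.21  1.03  0.    1.44]
[-86.7, -22.4, 0.8] [0.005, 0.001, 0.0]
[-86.7, -22.8, 86.8] [0.005, 0.001, 0.0]
```

View pics/s4.png

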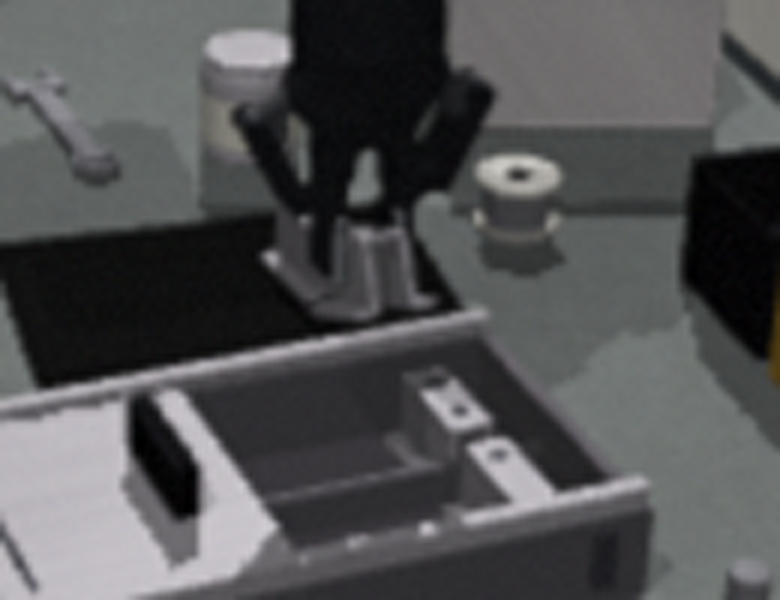

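The tilted bracket is held at crop (370,260), and the long one lies in place at (510,480). I'll flatten the short bracket on the roomier wide-bay floor.

Emit:
step_arm:
  moves:
    - [[-40,-10,0],[0,0,0],18]
    - [[-80,-20,0],[0,0,0],18]
    - [[-87,-23,0],[0,0,0],18]
    - [[-87,-23,30],[0,0,0],18]
    - [[-87,-23,60],[0,0,0],18]
    - [[-87,-23,78],[0,0,0],18]
    - [[-87,-23,85],[0,0,0],18]
    - [[-87,-23,85],[0,0,0],18]

```text
clock: 19.03
tcp_pos: [0.5325, -0.0347, 0.0311]
orientation: [-0.002, 0.678, 0.735, -0.001]
wrist_force: [-0.9, 0.2, -0.7]
finger_gap: 0.0229
grip_force: 51.1
```

```bash
python3 - <<'E'
from h import *
plan((*case(-.02,-.03),.034,CY))
E
```

```text
t 19.03 tcp [ 0.5325 -0.0347  0.0311] gap 0.0229 F [-0.9  0.2 -0.7] q [-0.22  0.39 -0.37  0.82  0.    1.28]
[-0.6, 4.7, -2.9] [-0.005, -0.002, -0.0]
```

Emit:
step_arm:
  moves:
    - [[0,0,0],[0,0,0],33]
    - [[0,0,0],[0,0,0],33]
    - [[0,0,0],[0,0,0],33]
    - [[0,0,-25],[0,0,0],33]
    - [[0,0,-65],[0,0,0],36]
    - [[0,0,-105],[0,0,0],36]
    - [[40,0,-110],[0,0,0],40]
    - [[80,0,-110],[0,0,0],40]

```text
clock: 19.7
tcp_pos: [0.5323, 0.0436, 0.1484]
orientation: [0.004, 0.68, 0.733, 0.003]
wrist_force: [1.3, 1.0, -0.6]
finger_gap: 0.04
grip_force: 0.0
```

```bash
python3 - <<'E'
from h import *
f=lambda u,v,z: onz('top',(175+(u-1.5)/4,170+(v-1.5)/4),z)[:2]
A,B=f(97,190,.043),f(144,182,.043); d=A-B; print((A+B)/2,np.linalg.norm(d),np.arctan2(-d[0],d[1]))
m=(A+B)/2
plan((*m,.13,.165),(*m,.02,.165))
E
```

```text
[0.60300542 0.26960299] 0.031119538620548597 0.13279340092524117
t 19.7 tcp [0.5323 0.0436 0.1484] gap 0.04 F [ 1.3  1.  -0.6] q [-0.07  0.27 -0.23  1.07  0.    1.43]
[220.1, 87.3, 18.9] [0.01, 0.002, -0.09]
[220.3, 86.2, 128.9] [0.01, 0.002, -0.09]
```

Emit:
step_arm:
  moves:
    - [[36,14,0],[0,0,-0.03],40]
    - [[73,28,0],[0,0,-0.05],40]
    - [[110,42,0],[0,0,-0.08],40]
    - [[147,57,10],[0,0,-0.08],40]
    - [[184,72,10],[0,0,-0.08],40]
    - [[220,87,10],[0,0,-0.08],40]
    - [[220,87,10],[0,0,-0.08],40]
    - [[220,87,10],[0,0,-0.08],40]

```text
clock: 20.37
tcp_pos: [0.5979, 0.2732, 0.1335]
orientation: [0.0, 0.647, 0.763, 0.0]
wrist_force: [-0.1, -1.4, 0.4]
finger_gap: 0.0403
grip_force: 0.0
```

Emit:
step_arm:
  moves:
    - [[0,0,0],[0,0,0],40]
    - [[0,0,0],[0,0,0],40]

```text
clock: 20.53
tcp_pos: [0.5975, 0.2699, 0.1339]
orientation: [0.0, 0.649, 0.761, -0.0]
wrist_force: [-0.0, -0.2, 0.3]
finger_gap: 0.0401
grip_force: 0.0
```

```bash
python3 - <<'E'
from h import *
a=snap('top','t5',(175,170,355,305),4); np.save('top5.npy',a)
plan((.6035,.2695,.13,.15),(.6035,.2695,.02,.15))
E
```

```text
t 20.58 tcp [0.5976 0.2695 0.134 ] gap 0.0402 F [-0.2 -0.4  0.8] q [ 0.3   0.51  0.1   1.16 -0.    1.71]
[-1.0, 5.8, 4.0] [0.0, 0.0, 0.009]
[-1.0, 5.8, 114.0] [0.0, 0.0, 0.009]
```

View pics/t5.png

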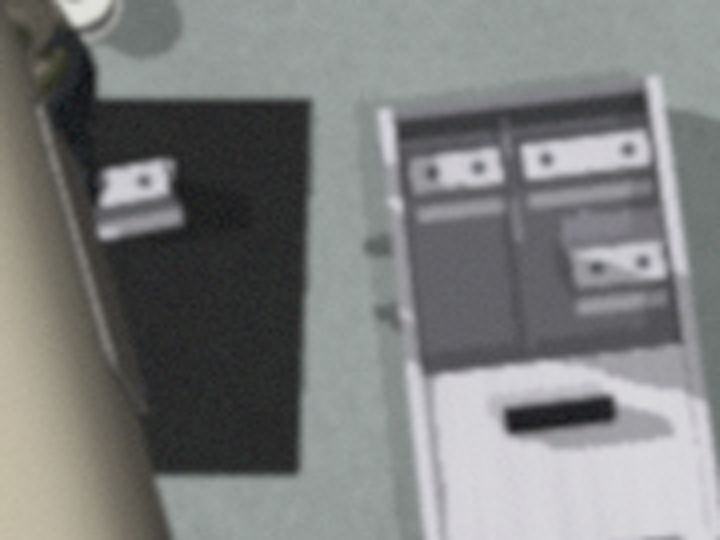

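The short bracket now lies flat in the wide bay, with holes at crop (597,268) and (643,261). The long and the first short bracket are well placed, and the mat bracket is unmoved. Next I grasp the mat one.

Emit:
step_arm:
  moves:
    - [[-1,6,0],[0,0,0.01],48]
    - [[-1,6,35],[0,0,0.01],48]
    - [[-1,6,70],[0,0,0.01],48]
    - [[-1,6,100],[0,0,0.01],48]
    - [[-1,6,114],[0,0,0.01],48]
    - [[-1,6,114],[0,0,0.01],48]
    - [[-1,6,114],[0,0,0.01],30]
    - [[-1,6,114],[0,0,0.01],18]

```text
clock: 21.25
tcp_pos: [0.6052, 0.2705, 0.0212]
orientation: [0.001, 0.653, 0.758, 0.001]
wrist_force: [-1.0, -0.8, 0.0]
finger_gap: 0.0246
grip_force: 0.4
```

Emit:
step_arm:
  moves:
    - [[0,0,0],[0,0,0],18]
    - [[0,0,0],[0,0,0],18]
    - [[0,0,0],[0,0,0],18]

```text
clock: 21.5
tcp_pos: [0.6052, 0.271, 0.0215]
orientation: [0.001, 0.652, 0.758, 0.001]
wrist_force: [0.7, -1.6, 3.6]
finger_gap: 0.0229
grip_force: 51.2
```

```bash
python3 - <<'E'
from h import *
plan((*case(0,.0495),.12,CY))
E
```

```text
t 21.5 tcp [0.6052 0.271  0.0215] gap 0.0229 F [ 0.7 -1.6  3.6] q [ 0.3   0.6  -0.03  0.93 -0.    1.72]
[-214.4, -87.0, -98.9] [0.003, -0.0, 0.07]
```

Emit:
step_arm:
  moves:
    - [[0,0,-15],[0,0,0],18]
    - [[0,0,-50],[0,0,0],18]
    - [[0,0,-85],[0,0,0],18]
    - [[0,0,-110],[0,0,0],18]
    - [[-30,-12,-110],[0,0,0.02],18]
    - [[-67,-27,-110],[0,0,0.05],18]
    - [[-105,-42,-110],[0,0,0.07],18]
    - [[-142,-57,-110],[0,0,0.07],18]

```text
clock: 22.17
tcp_pos: [0.5683, 0.1208, 0.1303]
orientation: [0.001, 0.678, 0.735, 0.001]
wrist_force: [0.5, -1.2, -1.8]
finger_gap: 0.023
grip_force: 50.6
```

Emit:
step_arm:
  moves:
    - [[-36,-12,0],[0,0,0],18]
    - [[-66,-22,0],[0,0,0],18]
    - [[-72,-24,0],[0,0,0],18]
    - [[-72,-24,0],[0,0,0],18]
    - [[-72,-24,0],[0,0,0],18]
    - [[-72,-24,0],[0,0,0],18]

```text
clock: 22.67
tcp_pos: [0.551, 0.0491, 0.1298]
orientation: [0.0, 0.678, 0.735, 0.001]
wrist_force: [0.3, 0.5, -1.5]
finger_gap: 0.0229
grip_force: 50.6
```

```bash
python3 - <<'E'
from h import *
plan((*case(0,.051),.12,CY),(*case(0,.051),.024,CY))
E
```

```text
t 22.67 tcp [0.551  0.0491 0.1298] gap 0.0229 F [ 0.3  0.5 -1.5] q [-0.06  0.32 -0.2   1.05  0.    1.43]
[-1.7, -0.4, 9.8] [0.001, -0.0, 0.001]
[-1.7, -0.5, 105.8] [0.001, -0.0, 0.001]
```

Emit:
step_arm:
  moves:
    - [[-1,0,30],[0,0,0],18]
    - [[-1,0,55],[0,0,0],18]
    - [[-1,0,75],[0,0,0],18]
    - [[-1,0,90],[0,0,0],18]
    - [[-1,0,100],[0,0,0],18]
    - [[-1,0,104],[0,0,0],18]
    - [[-1,0,104],[0,0,0],18]
    - [[-1,0,104],[0,0,0],18]

```text
clock: 23.33
tcp_pos: [0.5513, 0.048, 0.026]
orientation: [0.0, 0.678, 0.735, 0.0]
wrist_force: [0.8, -0.1, 0.2]
finger_gap: 0.023
grip_force: 50.6
```

```bash
python3 - <<'E'
from h import *
plan((*case(0,.051),.024,CY))
E
```

```text
t 23.33 tcp [0.5513 0.048  0.026 ] gap 0.023 F [ 0.8 -0.1  0.2] q [-0.06  0.42 -0.34  0.81  0.    1.43]
[-0.5, -0.6, 2.0] [0.001, -0.0, 0.001]
```

Emit:
step_arm:
  moves:
    - [[0,0,2],[0,0,0],18]
    - [[0,0,2],[0,0,0],33]
    - [[0,0,2],[0,0,0],33]
    - [[0,0,2],[0,0,0],33]
    - [[0,0,-20],[0,0,0],33]
    - [[0,0,-60],[0,0,0],36]
    - [[0,0,-95],[0,0,0],38]
    - [[0,0,-100],[0,0,0],38]

```text
clock: 24.0
tcp_pos: [0.5542, 0.0469, 0.132]
orientation: [0.004, 0.678, 0.735, 0.003]
wrist_force: [1.2, 0.0, 0.4]
finger_gap: 0.0378
grip_force: 0.0
```

```bash
python3 - <<'E'
from h import *
f=lambda u,v,z: onz('top',(175+(u-1.5)/4,170+(v-1.5)/4),z)[:2]
A,B=f(597,268,.046),f(643,261,.046); d=A-B; m=(A+B)/2; w=m-CO; c,s=np.cos(CY),np.sin(CY)
print(m,np.linalg.norm(d),np.arctan2(-d[0],d[1]),'case',w[0]*c+w[1]*s,-w[0]*s+w[1]*c)
plan((*m,.12,.1),(*m,.022,.1))
E
```

```text
[ 0.53482524 -0.05586884] 0.03027781778565883 0.11170668126447324 case -0.02410390923415822 -0.05070475146508498
t 24.0 tcp [0.5542 0.0469 0.132 ] gap 0.0378 F [1.2 0.  0.4] q [-0.06  0.32 -0.2   1.05  0.    1.43]
[-100.9, -27.7, 11.8] [0.01, 0.001, -0.02]
[-100.7, -28.6, 109.8] [0.01, 0.001, -0.02]
```

Emit:
step_arm:
  moves:
    - [[-38,-8,5],[0,0,-0.01],38]
    - [[-76,-18,5],[0,0,-0.02],38]
    - [[-101,-26,5],[0,0,-0.02],38]
    - [[-101,-26,5],[0,0,-0.02],38]
    - [[-101,-26,5],[0,0,-0.02],38]
    - [[-101,-26,5],[0,0,-0.02],38]

```text
clock: 24.5
tcp_pos: [0.5326, -0.0556, 0.1204]
orientation: [-0.0, 0.671, 0.741, 0.0]
wrist_force: [-1.3, -0.4, -0.2]
finger_gap: 0.0377
grip_force: 0.0
```

```bash
python3 - <<'E'
from h import *
plan((.5348,-.0559,.022,.1))
E
```

```text
t 24.5 tcp [ 0.5326 -0.0556  0.1204] gap 0.0377 F [-1.3 -0.4 -0.2] q [-0.25  0.3  -0.26  1.02  0.    1.22]
[-0.5, 2.1, 98.4] [0.0, -0.0, -0.001]
```

Emit:
step_arm:
  moves:
    - [[0,2,30],[0,0,0],36]
    - [[0,2,60],[0,0,0],36]
    - [[0,2,85],[0,0,0],36]
    - [[0,2,97],[0,0,0],36]
    - [[0,2,97],[0,0,0],36]
    - [[0,2,97],[0,0,0],28]
    - [[0,2,97],[0,0,0],18]
    - [[0,2,97],[0,0,0],18]

```text
clock: 25.17
tcp_pos: [0.5359, -0.0552, 0.0248]
orientation: [0.001, 0.671, 0.742, 0.001]
wrist_force: [0.7, 0.8, -0.4]
finger_gap: 0.0231
grip_force: 52.6
```

Emit:
step_arm:
  moves:
    - [[0,0,0],[0,0,0],18]
    - [[0,0,0],[0,0,0],18]
    - [[0,0,0],[0,0,0],18]

```text
clock: 25.42
tcp_pos: [0.5352, -0.0555, 0.0242]
orientation: [0.001, 0.671, 0.742, 0.0]
wrist_force: [0.5, -0.1, -1.4]
finger_gap: 0.023
grip_force: 52.6
```

```bash
python3 - <<'E'
from h import *
plan((*case(-.052,.0495),.12,CY))
E
```

```text
t 25.42 tcp [ 0.5352 -0.0555  0.0242] gap 0.023 F [ 0.5 -0.1 -1.4] q [-0.25  0.4  -0.38  0.79  0.    1.22]
[100.4, -26.1, -95.9] [0.001, 0.0, 0.02]
```

Emit:
step_arm:
  moves:
    - [[0,0,-15],[0,0,0],18]
    - [[0,0,-45],[0,0,0],18]
    - [[0,0,-80],[0,0,0],18]
    - [[0,0,-96],[0,0,0],18]
    - [[0,0,-96],[0,0,0],18]
    - [[30,-8,-96],[0,0,0.01],18]
    - [[65,-18,-96],[0,0,0.02],18]
    - [[99,-26,-96],[0,0,0.02],18]

```text
clock: 26.08
tcp_pos: [0.4978, 0.0409, 0.1187]
orientation: [-0.001, 0.679, 0.734, -0.0]
wrist_force: [0.3, 1.2, -0.5]
finger_gap: 0.0231
grip_force: 52.7
```

Emit:
step_arm:
  moves:
    - [[0,0,0],[0,0,0],18]
    - [[0,0,0],[0,0,0],18]
    - [[0,0,0],[0,0,0],18]
    - [[0,0,0],[0,0,0],18]

```text
clock: 26.42
tcp_pos: [0.4994, 0.0397, 0.1192]
orientation: [0.0, 0.679, 0.735, -0.0]
wrist_force: [-1.0, 0.1, -0.2]
finger_gap: 0.0228
grip_force: 52.7
```

```bash
python3 - <<'E'
from h import *
a=snap('side','s5',(255,170,385,270),6)
plan((*case(-.052,.0495),.12,CY),(*case(-.052,.0495),.026,CY))
E
```

```text
t 26.47 tcp [0.4994 0.0395 0.1192] gap 0.0233 F [-0.4 -0.4  0.9] q [-0.08  0.24 -0.34  0.99 -0.    1.41]
[2.3, -0.2, -0.8] [0.0, 0.0, -0.001]
[2.3, -0.2, 93.2] [0.0, 0.0, -0.001]
```

View pics/s5.png

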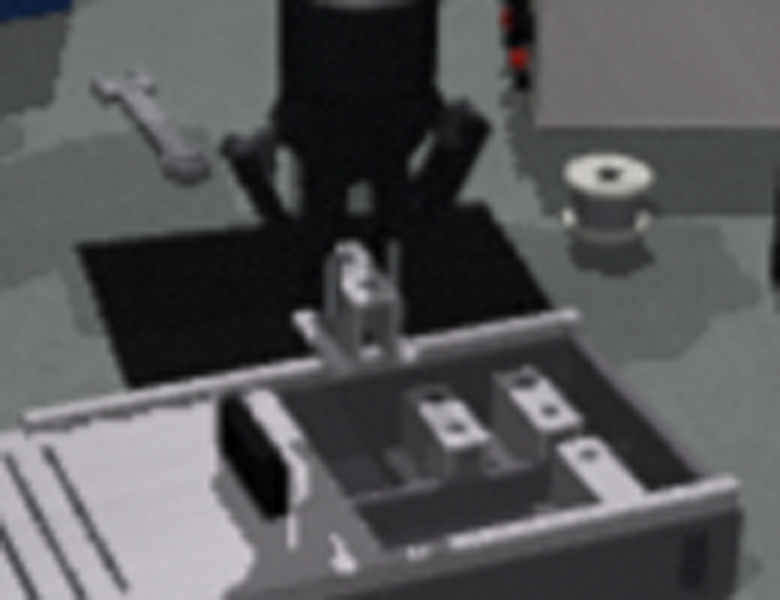

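The bracket is held level at crop (360,300). The two shorts at (450,430) and (535,395) and the long at (600,470) lie flat. Lowering the last one.

Emit:
step_arm:
  moves:
    - [[3,0,30],[0,0,0],18]
    - [[3,0,50],[0,0,0],18]
    - [[3,0,70],[0,0,0],18]
    - [[3,0,82],[0,0,0],18]
    - [[3,0,90],[0,0,0],18]
    - [[3,0,93],[0,0,0],18]
    - [[3,0,93],[0,0,0],18]
    - [[3,0,93],[0,0,0],18]

```text
clock: 27.13
tcp_pos: [0.4994, 0.0431, 0.027]
orientation: [0.0, 0.679, 0.735, 0.0]
wrist_force: [-0.0, -1.1, -0.3]
finger_gap: 0.0232
grip_force: 52.8
```

```bash
python3 - <<'E'
from h import *
plan((*case(-.052,.0495),.0245,CY))
E
```

```text
t 27.13 tcp [0.4994 0.0431 0.027 ] gap 0.0232 F [-0.  -1.1 -0.3] q [-0.07  0.33 -0.47  0.77  0.    1.42]
[-1.2, -0.5, 2.5] [0.001, 0.0, -0.001]
```

Emit:
step_arm:
  moves:
    - [[-1,0,2],[0,0,0],18]
    - [[-1,0,2],[0,0,0],33]
    - [[-1,0,2],[0,0,0],33]
    - [[-1,0,2],[0,0,0],33]
    - [[0,0,-20],[0,0,0],33]
    - [[0,0,-60],[0,0,0],36]
    - [[0,0,-100],[0,0,0],38]
    - [[0,0,-130],[0,0,0],38]

```text
clock: 27.8
tcp_pos: [0.4993, 0.0436, 0.1597]
orientation: [0.001, 0.678, 0.735, 0.001]
wrist_force: [1.6, 0.9, 0.5]
finger_gap: 0.0379
grip_force: 0.0
```

Emit:
step_arm:
  moves:
    - [[40,0,0],[0,0,0],38]
    - [[80,0,0],[0,0,0],38]
    - [[120,0,0],[0,0,0],38]
    - [[160,0,0],[0,0,0],38]
    - [[190,0,0],[0,0,0],38]
    - [[210,0,0],[0,0,0],38]
    - [[210,0,0],[0,0,0],38]

```text
clock: 28.38
tcp_pos: [0.4814, 0.2566, 0.1568]
orientation: [-0.0, 0.676, 0.736, 0.001]
wrist_force: [-0.3, -0.4, 0.0]
finger_gap: 0.0378
grip_force: 0.0
```

```bash
python3 - <<'E'
from h import *
a=snap('top','t6',(175,170,355,305),4)
plan((.4325,-.0107,.17,.08),(.4325,-.0107,.072,.08))
E
```

```text
t 28.43 tcp [0.4815 0.2547 0.1567] gap 0.0379 F [0.2 0.3 0. ] q [ 0.34  0.29 -0.17  1.11  0.    1.83]
[-260.4, -71.0, -13.4] [0.0, -0.0, 0.004]
[-260.4, -71.1, 84.6] [0.0, -0.0, 0.004]
```

View pics/t6.png

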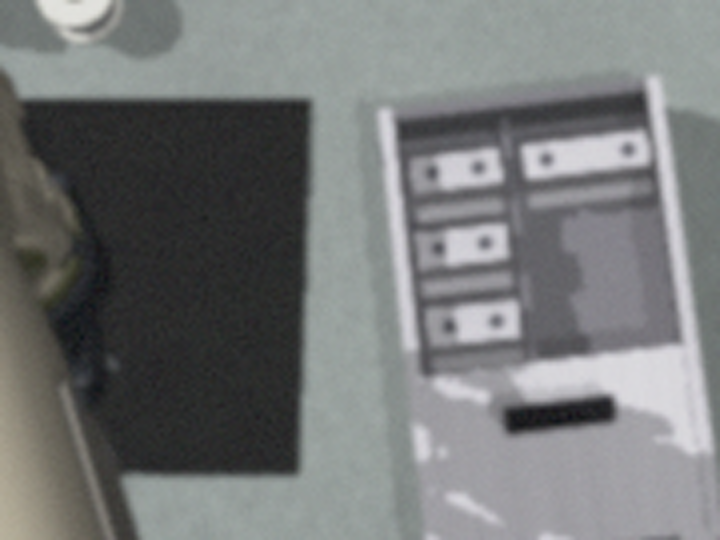

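All three shorts lie flat in the narrow bay, with holes at rows of about 170, 245 and 322, and the long one is in the wide bay. The bar is at crop (558,413). Now I'll shut the cover.

Emit:
step_arm:
  moves:
    - [[-40,-11,-13],[0,0,0],40]
    - [[-80,-22,-13],[0,0,0],40]
    - [[-120,-33,-13],[0,0,0],40]
    - [[-160,-44,-13],[0,0,0],40]
    - [[-200,-55,-13],[0,0,0],40]
    - [[-235,-66,-13],[0,0,0],40]
    - [[-260,-71,-13],[0,0,0],40]
    - [[-260,-71,-13],[0,0,0],40]

```text
clock: 29.1
tcp_pos: [0.431, -0.0169, 0.1698]
orientation: [0.001, 0.681, 0.732, -0.001]
wrist_force: [0.7, 0.2, 0.4]
finger_gap: 0.0397
grip_force: 0.0
```

Emit:
step_arm:
  moves:
    - [[0,0,0],[0,0,0],40]
    - [[0,0,0],[0,0,0],40]

```text
clock: 29.27
tcp_pos: [0.4317, -0.0126, 0.1697]
orientation: [0.0, 0.679, 0.734, 0.0]
wrist_force: [0.9, -0.3, 0.3]
finger_gap: 0.0402
grip_force: 0.0
```

```bash
python3 - <<'E'
from h import *
plan((.4325,-.0107,.072,.08))
E
```

```text
t 29.27 tcp [ 0.4317 -0.0126  0.1697] gap 0.0402 F [ 0.9 -0.3  0.3] q [-0.22  0.07 -0.41  1.09  0.    1.28]
[1.8, 0.9, 97.7] [0.0, -0.0, -0.002]
```

Emit:
step_arm:
  moves:
    - [[2,1,35],[0,0,0],40]
    - [[2,1,70],[0,0,0],40]
    - [[2,1,90],[0,0,0],40]
    - [[2,1,96],[0,0,0],40]
    - [[2,1,96],[0,0,0],30]
    - [[2,1,96],[0,0,0],15]
    - [[2,1,96],[0,0,0],8]
    - [[2,1,96],[0,0,0],8]
  grip_force: 40

```text
clock: 29.93
tcp_pos: [0.4337, -0.0096, 0.0747]
orientation: [0.001, 0.678, 0.735, 0.001]
wrist_force: [0.5, 3.4, -0.7]
finger_gap: 0.0127
grip_force: 41.6
```

Emit:
step_arm:
  moves:
    - [[0,0,0],[0,0,0],8]
    - [[0,15,0],[0,0,0],8]
    - [[0,37,0],[0,0,0],8]
    - [[0,60,0],[0,0,0],8]
    - [[0,83,0],[0,0,0],8]
    - [[0,106,0],[0,0,0],8]
    - [[0,129,0],[0,0,0],8]
    - [[0,150,0],[0,0,0],8]

```text
clock: 30.6
tcp_pos: [0.5833, 0.0029, 0.0747]
orientation: [-0.0, 0.678, 0.735, 0.001]
wrist_force: [-3.5, 3.2, 6.3]
finger_gap: 0.0127
grip_force: 42.3
```

Emit:
step_arm:
  moves:
    - [[0,10,0],[0,0,0],8]
    - [[0,18,0],[0,0,0],8]
    - [[0,24,0],[0,0,0],8]
    - [[0,28,0],[0,0,0],8]
    - [[0,28,0],[0,0,0],8]
    - [[0,28,0],[0,0,0],8]

```text
clock: 31.1
tcp_pos: [0.6115, 0.0052, 0.0747]
orientation: [0.001, 0.678, 0.735, 0.002]
wrist_force: [1.8, 5.2, 2.1]
finger_gap: 0.0129
grip_force: 41.9
```

```bash
python3 - <<'E'
from h import *
plan((*case(.056,0),.072,.08))
E
```

```text
t 31.1 tcp [0.6115 0.0052 0.0747] gap 0.0129 F [1.8 5.2 2.1] q [-0.12  0.47 -0.12  0.98  0.    1.37]
[-4.1, -1.3, 2.7] [0.003, -0.001, 0.001]
```

Emit:
step_arm:
  moves:
    - [[0,1,0],[0,0,0],8]
    - [[0,2,0],[0,0,0],8]
    - [[0,3,0],[0,0,0],8]
    - [[0,3,0],[0,0,0],8]

```text
clock: 31.43
tcp_pos: [0.6118, 0.0053, 0.0747]
orientation: [-0.001, 0.678, 0.735, -0.0]
wrist_force: [-5.8, 4.9, 7.8]
finger_gap: 0.0131
grip_force: 42.6
```

Emit:
step_arm:
  moves:
    - [[0,1,0],[0,0,0],8]
    - [[0,2,0],[0,0,0],8]
    - [[0,3,0],[0,0,0],8]
    - [[0,3,0],[0,0,0],8]

```text
clock: 31.77
tcp_pos: [0.6118, 0.0053, 0.0747]
orientation: [-0.003, 0.678, 0.735, -0.002]
wrist_force: [-13.5, 2.3, 14.1]
finger_gap: 0.013
grip_force: 43.4
```

It is against the stop: the force rises with no further motion. I'll release the bar, back off and check.

Emit:
step_arm:
  moves:
    - [[0,-6,0],[0,0,0],9]
    - [[0,-6,0],[0,0,0],30]
    - [[0,-6,0],[0,0,0],40]
    - [[0,-6,0],[0,0,0],40]
    - [[0,-6,-30],[0,0,0],40]
    - [[0,-6,-70],[0,0,0],40]
    - [[0,-6,-110],[0,0,0],40]
    - [[0,-6,-110],[0,0,0],40]

```text
clock: 32.43
tcp_pos: [0.6148, 0.0033, 0.1923]
orientation: [0.006, 0.678, 0.735, 0.004]
wrist_force: [1.9, 0.2, 0.9]
finger_gap: 0.0398
grip_force: 0.0
```

Emit:
step_arm:
  moves:
    - [[40,0,0],[0,0,0],40]
    - [[80,0,0],[0,0,0],40]
    - [[120,0,0],[0,0,0],40]
    - [[160,0,0],[0,0,0],40]
    - [[200,0,0],[0,0,0],40]
    - [[230,0,0],[0,0,0],40]
    - [[230,0,0],[0,0,0],40]
    - [[230,0,0],[0,0,0],40]

```text
clock: 33.1
tcp_pos: [0.5918, 0.235, 0.1831]
orientation: [0.0, 0.677, 0.736, -0.0]
wrist_force: [-0.3, -0.3, -0.4]
finger_gap: 0.04
grip_force: 0.0
```

```bash
python3 - <<'E'
from h import *
a=snap('top','t7',(175,150,475,330),2.6)
g=cv2.cvtColor(a,cv2.COLOR_RGB2GRAY); m=np.zeros(g.shape,np.uint8); m[190:225,285:330]=g[190:225,285:330]<70
c=max(cv2.findContours(m,0,1)[0],key=cv2.contourArea); r=cv2.minAreaRect(c); print(r, onz('top',r[0],.092), case(.056,0))
s=telemetry.get_state(); print(s['clock'],s['tcp_pos'])
E
```

```text
((306.030517578125, 205.77438354492188), (6.184166431427002, 24.626232147216797), 83.6598129272461) [0.60452063 0.00163247 0.092     ] [0.6106209  0.00107522]
33.15 [0.59200786 0.23373002 0.18318967]
```

View pics/t7.png

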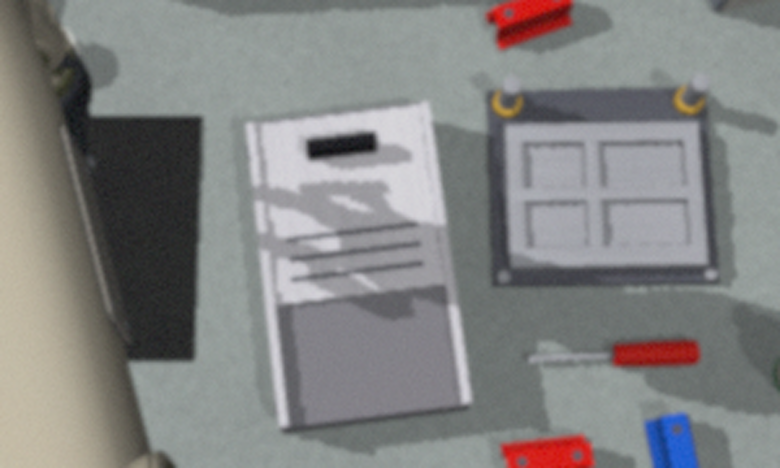

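The die is empty, and the cover shows the bar at crop (341,145). However, the bar measures x=0.6045, against 0.612 at the stop, so the release dragged the cover back about 5 mm. I'll grip it again, push it home, and release it while still pressing forward.

Emit:
step_arm:
  moves:
    - [[-40,0,0],[0,0,0],40]
    - [[-80,0,0],[0,0,0],40]
    - [[-120,0,0],[0,0,0],40]
    - [[-160,0,0],[0,0,0],40]
    - [[-200,0,0],[0,0,0],40]
    - [[-230,0,0],[0,0,0],40]
    - [[-230,0,0],[0,0,0],40]
    - [[-230,0,0],[0,0,0],40]

```text
clock: 33.82
tcp_pos: [0.6101, 0.0004, 0.1834]
orientation: [0.0, 0.681, 0.733, -0.0]
wrist_force: [-0.7, -0.3, -0.3]
finger_gap: 0.0397
grip_force: 0.0
```

```bash
python3 - <<'E'
from h import *
plan((.607,.0048,.075,.08),(.612,.0052,.075,.08))
E
```

```text
t 33.82 tcp [6.101e-01 4.000e-04 1.834e-01] gap 0.0397 F [-0.7 -0.3 -0.3] q [-0.13  0.4   0.05  1.22 -0.    1.37]
[4.6, -2.8, 108.4] [0.0, 0.0, -0.006]
[4.6, 2.2, 108.4] [0.0, 0.0, -0.006]
```

Emit:
step_arm:
  moves:
    - [[2,-2,35],[0,0,0],40]
    - [[2,-2,70],[0,0,0],40]
    - [[2,-2,100],[0,0,0],40]
    - [[2,-2,107],[0,0,0],40]
    - [[2,-2,107],[0,0,0],30]
    - [[2,-2,107],[0,0,0],15]
    - [[2,-2,107],[0,0,0],8]
    - [[2,-2,107],[0,0,0],8]

```text
clock: 34.48
tcp_pos: [0.6093, 0.0063, 0.0783]
orientation: [0.001, 0.678, 0.735, 0.001]
wrist_force: [0.4, -0.1, -1.3]
finger_gap: 0.0129
grip_force: 44.3
```

Emit:
step_arm:
  moves:
    - [[0,0,0],[0,0,0],8]
    - [[0,2,0],[0,0,0],8]
    - [[0,4,0],[0,0,0],8]
    - [[0,6,0],[0,0,0],8]
    - [[0,7,0],[0,0,0],8]
    - [[0,7,0],[0,0,0],8]

```text
clock: 34.98
tcp_pos: [0.6117, 0.0066, 0.0782]
orientation: [-0.002, 0.678, 0.735, -0.002]
wrist_force: [-14.4, -0.6, 15.3]
finger_gap: 0.0129
grip_force: 46.4
```

Emit:
step_arm:
  moves:
    - [[0,0,0],[0,0,0],40]
    - [[0,0,0],[0,0,0],40]
    - [[0,0,0],[0,0,0],40]
    - [[0,0,0],[0,0,0],40]
    - [[0,0,-30],[0,0,0],40]
    - [[0,0,-70],[0,0,0],40]
    - [[0,0,-110],[0,0,0],40]
    - [[0,0,-110],[0,0,0],40]

```text
clock: 35.65
tcp_pos: [0.6195, 0.0061, 0.1953]
orientation: [0.006, 0.678, 0.735, 0.004]
wrist_force: [0.4, -0.4, 1.3]
finger_gap: 0.04
grip_force: 0.0
```

Emit:
step_arm:
  moves:
    - [[40,0,0],[0,0,0],40]
    - [[80,0,0],[0,0,0],40]
    - [[120,0,0],[0,0,0],40]
    - [[160,0,0],[0,0,0],40]
    - [[200,0,0],[0,0,0],40]
    - [[230,0,0],[0,0,0],40]
    - [[230,0,0],[0,0,0],40]
    - [[230,0,0],[0,0,0],40]

```text
clock: 36.32
tcp_pos: [0.5964, 0.2378, 0.1861]
orientation: [0.0, 0.677, 0.736, 0.0]
wrist_force: [-0.4, -0.0, 0.7]
finger_gap: 0.04
grip_force: 0.0
```

```bash
python3 - <<'E'
from h import *
a=snap('top','t8')
g=cv2.cvtColor(a,cv2.COLOR_RGB2GRAY); m=np.zeros(g.shape,np.uint8); m[190:225,285:330]=g[190:225,285:330]<70
c=max(cv2.findContours(m,0,1)[0],key=cv2.contourArea); r=cv2.minAreaRect(c); print(r, onz('top',r[0],.092))
b=np.load('top1.npy') 
a=np.load('top5.npy'); g=cv2.cvtColor(a,cv2.COLOR_RGB2GRAY); m=np.zeros(g.shape,np.uint8); m[262:285,290:335]=g[262:285,290:335]<70
c=max(cv2.findContours(m,0,1)[0],key=cv2.contourArea); r=cv2.minAreaRect(c); print('open',r, onz('top',r[0],.092),'grip TCP then .4325,-.0107')
E
```

```text
((305.9817199707031, 204.83535766601562), (6.29459810256958, 24.51580047607422), 83.6598129272461) [0.60701792 0.00166381 0.092     ]
open ((314.55120849609375, 273.4351806640625), (5.316276550292969, 25.52981185913086), 83.2901611328125) [ 0.42947614 -0.01289098  0.092     ] grip TCP then .4325,-.0107
```

```bash
python3 -c "
from workcell import env
print(env.hand_in())"
```

```text
the job is handed in; nothing more can be done
None
```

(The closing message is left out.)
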